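# Feed a filter sled along the fence into the leak tester

## Task

With the push stick, press the filter sled flat against the fence rail, then feed it along, kept lightly pressed against the fence all the way, under the test head until it is fully home against the end stop, and press it home there for a moment with a push of about 10 N. Go gently: never push the sled with more than 16 N, nor press it on the fence with more than 10 N; touch the sled with the stick only, and leave the other things alone. Finish with the push stick standing upright on the bench, let go and clear of the slide, and the sled still home and against the fence.

Things in the scene. Friction and masses are not known exactly. Their poses are not given: they have to be found in the camera images.
- rig: Fixed leak-test slide: grey deck plate 170 (x) x 440 (y) x 12 mm on the bench. Origin at the centre of its underside; its y axis is the feed direction, its x axis points across the deck to the fence. The deck's top, on which the sled slides, is at z = 12 mm.
- head (a point): Middle of the underside of the bridge, on the rig at x = -2, y = 100, z = 64 mm; axes as the rig's. The bridge is 50 mm long (y) and 12 mm thick; a round test head (24 mm radius) stands on it up to z = 138 mm. Its outer leg is at rig x = -51 to -37 mm, its inner leg behind the fence: the sled passes between fence and outer leg with 3 mm of play.
- fence: Rigid steel fence rail fixed to the slide, with the same origin and axes as the rig. Its straight guiding face is the plane x = 30 mm, facing -x, from y = -210 to 210 mm; the rail is 16 mm thick and its top is at z = 34 mm.
- stop: Rigid dark steel end stop fixed on the deck beyond the bridge: a bar 55 (x) x 14 (y) x 24 mm high. Origin at the bottom centre of the face that the sled's front meets (the face is y = 0 and looks to -y); axes as the rig's. Its place along the rig differs from run to run.
- sled: Loose aluminium filter sled, 64 (x) x 110 (y) x 26 mm high, about 0.55 kg (may vary by 30 %), with a round blue filter (27 mm radius) on top up to 40 mm. Origin at the centre of its underside, which lies on the deck; +y is its front end, its +x side is to lie against the fence. At the start it stands 8 to 32 mm off the fence and a little askew.
- sled_slot (a point): Bottom of the open upright slot in the sled's rear end, in which the stick's nose pushes: at x = -12, y = -41, z = 13 mm from the sled's origin; axes as the sled's. The slot is 22 mm wide (x = -23 to -1 mm), 14 mm deep from the rear end at y = -55 mm, and goes through the full height.
- sled_front_corner (a point): Front corner of the sled on the fence side, at x = 32, y = 55, z = 13 mm from the sled's origin; axes as the sled's.
- sled_rear_corner (a point): Rear corner of the sled on the fence side, at x = 32, y = -55, z = 13 mm from the sled's origin; axes as the sled's.
- stick_grip (a point): Push stick, black plastic, 0.14 kg, standing upright on the bench: a grip block 26 (x) x 40 (y) x 80 mm high with a low nose reaching forward (+y). This point is the middle of the grip block, 55 mm above its underside; z up, y towards the nose. To be gripped from above across its x axis (26 mm).
- stick_nose (a point): The stick's nose end: an upright round of 6 mm radius whose axis is 100 mm ahead (+y) of the grip, in line with it; this point is at its middle, 13 mm above the stick's underside. The nose is 12 mm wide and spans 5 to 21 mm above the underside. Axes as the grip's.
- holders: Bystander: a stack of three round blue filter holders, 42 mm across, 39 mm high, origin at the centre of the underside.
- flange: Bystander: flat steel ring, 56 mm across, 8 mm high, origin at the centre of the underside.
- jar: Bystander: white jar, 48 mm across, 60 mm high, origin at the centre of the underside.
There are look-alikes about, which are no part of the job. There is more than one size of the sled; the job needs the smallest.

How it is judged:
On the way, in this order (a step that is already met when the one before it is completed fails the run):
1. with the stick, the sled is pressed flat against the fence (both corners within 2.5 mm) before it is fed (x of each of sled_front_corner, sled_rear_corner in the frame of rig above 0.0275 m and contact force between sled and fence above 0.5 N and contact force between stick and sled above 0.5 N and y of sled_front_corner in the frame of rig below 0.06 m), for 0.1 s.
2. on the way under the head, the stick feeds the sled while it is kept pressed against the fence (x of each of sled_front_corner, sled_rear_corner in the frame of rig above 0.027 m and y of sled_front_corner in the frame of rig between 0.08 and 0.145 m and contact force between sled and fence above 0.6 N and contact force between stick and sled above 0.5 N), for 0.5 s.
3. the stick presses with more than 8 N on the sled, home against the stop (y of sled_front_corner in the frame of stop between -0.002 and 0.003 m and x of each of sled_front_corner, sled_rear_corner in the frame of rig above 0.027 m and contact force between sled and stop above 1 N and contact force between stick and sled above 8 N), for 0.2 s.
At the end, for the whole second after the job is handed in: The sled's front is within 2 mm of the stop's face and both its fence-side corners within 3 mm of the fence; the push stick stands upright on the bench top (not on the slide, not touching the sled), released; everything is at rest (y of sled_front_corner in the frame of stop between -0.002 and 0.003 m and x of each of sled_front_corner, sled_rear_corner in the frame of rig above 0.027 m and angle between stick_grip's own z axis and vertical below 0.15 rad and height (world z) of stick_grip between 0.05 and 0.06 m and linear speed of each of sled, stick below 0.01 m/s and contact force between stick and sled below 0.1 N and contact force between stick and rig below 0.1 N).
It fails at once if the sled pushed against the fence with more than 10 N (contact force between sled and fence above 10 N).
It fails at once if the sled pushed by the stick with more than 16 N (contact force between stick and sled above 16 N).
It fails at once if the sled more than 4 mm off the fence at either corner while it is fed on (front more than 60 mm past the middle of the slide) (y of sled_front_corner in the frame of rig above 0.06 m and not (x of each of sled_front_corner, sled_rear_corner in the frame of rig above 0.026 m)).
It fails at once if the gripper or arm touches the sled (contact force between any of the fingers, the arm and sled above 0.5 N).
It fails at once if a bystander is moved by more than 15 mm (distance of any of holders, flange, jar from where it was at the start of the episode above 0.015 m).
It also fails if it takes over 72 s, if anything falls off the work surface, if the arm or the gripper's body presses on something with over 40 N, if the wrist force passes 120 N, or if a joint passes its speed limit or range.

## Robot

A 7-joint arm with a two-finger parallel gripper is mounted at the origin on the work surface. World frame = base frame: x ahead of the robot, y to its left, z up, the work surface at z = 0. Lengths are in m, angles in rad, forces in N, time in s.
With the tool pointing down it reaches from about 0.425 to 1.025 m from the base axis. Payload 9.4 kg.
Tool frame: the origin (TCP) lies midway between the tips of the shut fingers; the grasp point (between the pads) lies manip.grasp_offset behind it (manip.grasp_offset is the distance from the TCP to the grasp point, in m); x points along the fingers, y is the direction in which the jaws open and shut, and the axes are right-handed (so a half turn about x gives the same grasp; the last joint's range is limited). The gripper opens to 85 mm and grips with 20 to 120 N. Pads are 22 mm wide; open, the fingers measure 114 mm over their backs; the gripper's body (76 mm by 85 mm) begins 54 mm behind the grasp point. The pads swing forward as they close: fully open they stand 13 mm farther back than shut.
Start: joints at [1.157, 0.599, -0.003, 1.599, 0.002, 0.943, -0.08], TCP at [0.24, -0.684, 0.231] pointing down, gripper open.
Joint ranges: [-2.57, 2.57], [-0.35, 1.97], [-1.29, 1.29], [0.11, 2.56], [-1.05, 4.19], [0.11, 1.86], [-2.63, 2.63]. Speed limits (rad/s): [2.22, 2.22, 3.01, 3.01, 3.14, 3.14, 3.14].

## Interface

Orientations are given as a unit quaternion [w, x, y, z].
In Python, from cell import manip gives the robot as it stands.
- The arm moves only by the tool play_rows, never from a script. Its argument "commands" is a list of rows, each a list of 3 entries, a list of its own where there are three numbers: the shift along the world's x, y, z in m, then the turn, a rotation vector about the world's x, y, z in rad, then the closure, from 0 (fully open) to 1 (shut). In form: [[[dx, dy, dz], [ax, ay, az], grip], ...]. A call has 1 to 12 rows; each row shifts and turns the pose as measured when the row begins; what a row does not reach is not made up. A row lasts 1/8 s, in which the tool goes at most 62.5 mm and 10.7 degrees, less where a joint would pass 70% of its speed; a pose out of reach is approached as far as the arm can. A call is refused whole if a number of a shift passes 0.0625 or a number of a turn 0.188, either way. A call with a gripper value outside its range is refused whole. The fingers move at their own pace and stop on an object; "squeeze" is the grip in N (left out, the last holds). Time passes only in rows, so rows that do not move let the fingers close. It gives the time, the measured TCP pose, the force and the opening at its end, in the units of the state.
- manip.observe(): the state, without advancing time (a new reading comes with each control period).
- manip.camera(name): name is "side" or "top" or "wrist"; returns (picture, depth): 420x560x3 uint8, red, green, blue; 420x560 float32, m along the optical axis (not along the pixel's ray), 0 where there is no reading.
- manip.calibration(name): a dict with "camera_matrix" (3x3 intrinsics, pixels), "D" ([k1, k2, p1, p2, k3] as OpenCV has them; the pictures are not rectified), "R" (3x3) and "t" (3): a world point X has camera coordinates R X + t; the wrist camera has in their place "mount" (4x4, takes a point from camera to tool coordinates, whose origin is the TCP and whose axes are the tool frame's). Camera axes: x right, y down, z forward; pixel columns grow to the right and rows downward; lengths in m; the calibration is good to about 2 mm. A picture is of the moment at which its call begins: read the wrist's pose just before it. calibration takes no time and is no camera call.
- manip.sign_off(): hands the job in, once; it reports no verdict.
The state is a dict: "clock": time; "joints": joint angles; "dq": joint speeds; "joint_efforts": joint torques, N m; "tcp_pos": TCP position; "ee_rot": TCP orientation; "ft_force": force on the tool from outside, world axes, zero at the start; "wrist_torque": the same for the moment, N m; "opening": finger opening in m.
Only numpy, scipy, OpenCV 4.12 (cv2) and the standard library are available. Lean on these libraries where they do the work, as an engineer would, in place of code of your own. Each camera call takes 0.05 s, during which the arm holds its last target.

## Working session

There is one attempt and no reset: what is moved stays moved. The work goes in short steps, Python scripts to look and compute and a tool call to move; the robot and the scene stay as the last step left them, time stands still between calls to the robot, and variables do not carry over. Pictures are saved under pics/ and viewed, and the job is handed in when it is done.

Besides the shell and the picture viewer there is one more tool, called after ">>>" by a JSON object that holds its "name" and its "arguments", one argument or row to a line. play_rows: Moves the arm, as the interface text tells. Its arguments: {"type":"object","properties":{"commands":{"type":"array"},"squeeze":{"type":"number"}},"required":["commands"]}

```bash
ls -la; mkdir -p pics
cat > h.py <<'E'
import numpy as np, cv2
from cell import manip
def snap(n,f):
    s=manip.observe(); p,d=manip.camera(n); cv2.imwrite(f'pics/{f}.png',p[:,:,::-1]); np.savez(f'pics/{f}.npz',p=p,d=d,tcp=s['tcp_pos'],q=s['ee_rot']); return p,d,s
E
python3 - <<'E'
from h import *
print(manip.observe(), manip.grasp_offset)
for n in ('top','side'):
    snap(n,n+'0'); c=manip.calibration(n); print(n,c)
print(manip.calibration('wrist'))
E
```

```text
total 12
drwxr-xr-x  3 agent agent 4096 Dec  7 02:26 .
drwxr-xr-x 23 root  root  4096 Dec  7 02:26 ..
drwxr-xr-x  2 agent agent 4096 Dec  7 02:26 pics
{'clock': 0.0, 'joints': array([ 1.15734109,  0.60012309, -0.00253137,  1.60014092,  0.00180719,
        0.94288549, -0.07977658]), 'dq': array([ 1.47761766e-05,  9.82131710e-04, -1.40882313e-04,  7.05897705e-04,
       -5.35470802e-04,  8.46497571e-04, -8.62200691e-04]), 'joint_efforts': array([ 9.52593800e-04, -7.76444721e+01,  1.56535327e+00, -2.58005869e+01,
        1.24619334e-02,  9.05738416e-03, -4.21136672e-07]), 'tcp_pos': array([ 0.23937802, -0.68383999,  0.23041465]), 'ee_rot': array([-0.11799567, -0.69695637, -0.11905583,  0.69724783]), 'ft_force': array([-0.3359492 , -0.22473504,  0.43472087]), 'wrist_torque': array([-0.01346783, -0.03324882, -0.04066648]), 'opening': 0.08553859040590489} 0.0187
top {'camera_matrix': array([[508.14034696,   0.        , 274.06561215],
       [  0.        , 508.14034696, 219.10678585],
       [  0.        ,   0.        ,   1.        ]]), 'D': array([-0.10973305,  0.        ,  0.        ,  0.
[... 617 characters left out ...]
2.26632823e-01, -8.12523442e-01, -5.37069102e-01]]), 't': array([0.58932699, 0.07907705, 1.13794651])}
{'camera_matrix': array([[348.96277357,   0.        , 277.93395275],
       [  0.        , 348.96277357, 208.29325076],
       [  0.        ,   0.        ,   1.        ]]), 'D': array([-0.0657458,  0.       ,  0.       ,  0.       ,  0.       ]), 'mount': array([[ 1.19671099e-03, -2.82441512e-01,  9.59283775e-01,
        -1.41392041e-01],
       [ 9.99999204e-01, -4.43733267e-05, -1.26056850e-03,
        -1.36785950e-03],
       [ 3.98603484e-04,  9.59284520e-01,  2.82441234e-01,
        -7.08435316e-02],
       [ 0.00000000e+00,  0.00000000e+00,  0.00000000e+00,
         1.00000000e+00]])}
```

View pics/top0.png

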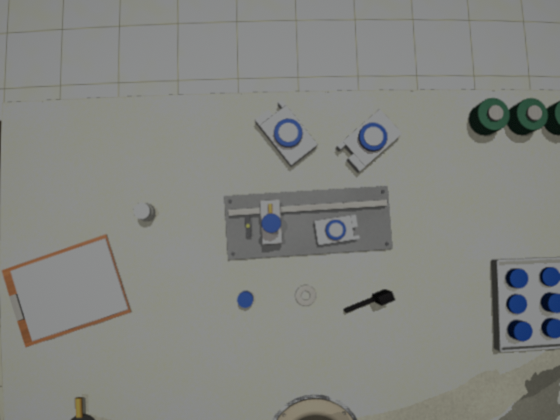

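View pics/side0.png

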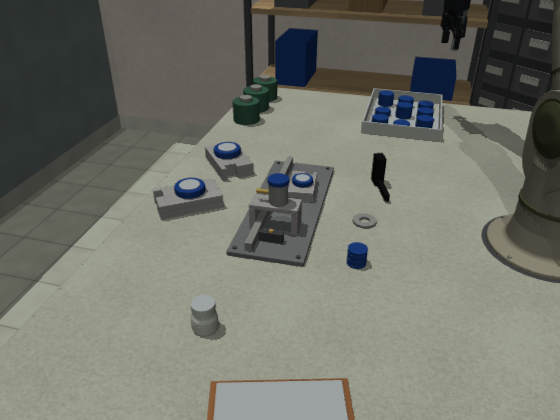

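The sled could be any of three: (336,230) on the deck, (288,133) or (372,138) on the bench, and the latter two look larger. The push stick is at (383,297) with its nose at (346,310). I'll enlarge a crop to check.

Run:
```python
import cv2
im=cv2.imread('pics/top0.png')
cv2.imwrite('pics/c1.png',cv2.resize(im[170:330,220:420],None,fx=4,fy=4,interpolation=cv2.INTER_CUBIC)[:600])
cv2.imwrite('pics/c2.png',cv2.resize(im[95:180,240:420],None,fx=4,fy=4,interpolation=cv2.INTER_CUBIC))
```

```text
(no output)
```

View pics/c1.png

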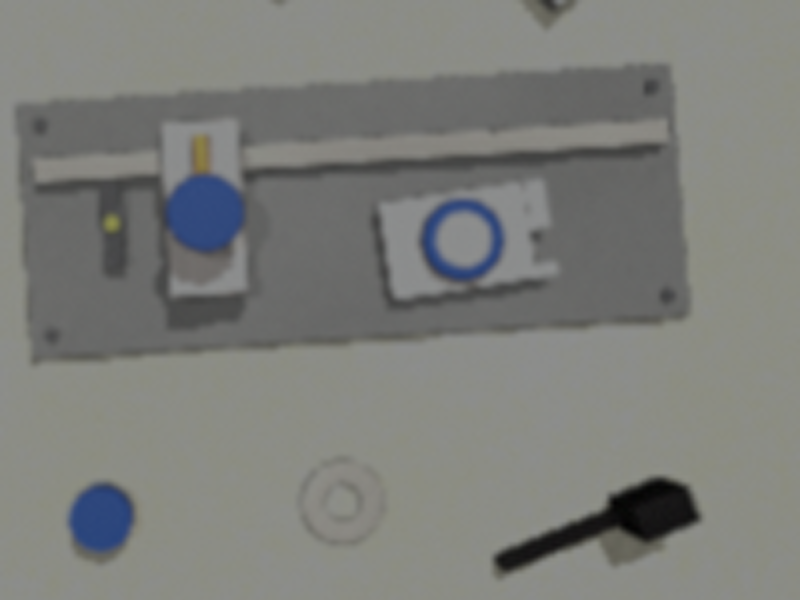

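View pics/c2.png

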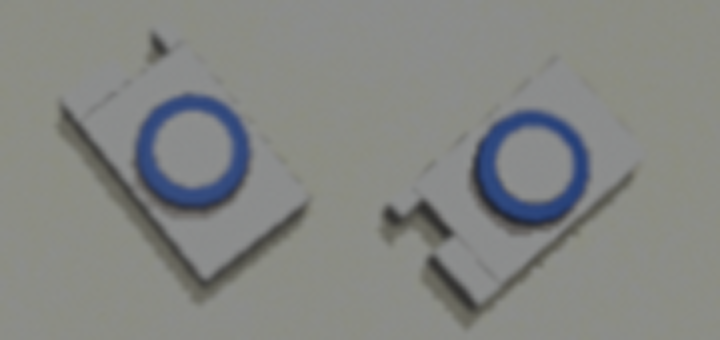

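```bash
cat >> h.py <<'E'
from scipy.spatial.transform import Rotation as Rn
def ray(n,px,s=None):
    c=manip.calibration(n); u=cv2.undistortPoints(np.array([[px]],float),c['camera_matrix'],c['D'])[0,0]
    d=np.array([u[0],u[1],1.])
    if n=='wrist':
        M=c['mount']; q=s['q']; R=Rn.from_quat([q[1],q[2],q[3],q[0]]).as_matrix()
        return R@M[:3,3]+s['tcp'], R@M[:3,:3]@d
    R,t=np.array(c['R']),np.array(c['t']); return -R.T@t, R.T@d
def pz(n,px,z,s=None):
    o,d=ray(n,px,s); return o+d*(z-o[2])/d[2]
E
python3 - <<'E'
from h import *
def c(x,y): return ((x+.5)/4-.5+220,(y+.5)/4-.5+170)
for nm,z,pts in [('deck',.012,[(18,105),(668,65),(688,318),(35,362)]),('fence top guiding edge',.034,[(37,184),(668,147)]),
 ('sledtop FF,FN,RN,RF',.038,[(378,203),(393,302),(557,272),(545,180)]),('nose tip',.021,[(500,563)]),('gripface',.08,[(612,497),(655,478),(690,492),(645,530)]),
 ('stop',.036,[(125,190),(125,275)]),('holders',.039,[(101,517)]),('flange',.008,[(342,500)]),('sled filter',.052,[(463,239)])]:
    for p in pts: print(nm,np.round(pz('top',c(*p),z),4))
s=manip.observe();q=s['ee_rot'];print(Rn.from_quat([q[1],q[2],q[3],q[0]]).as_matrix().round(3))
im=cv2.imread('pics/top0.png');cv2.imwrite('pics/c3.png',cv2.resize(im[270:330,320:410],None,fx=8,fy=8,interpolation=cv2.INTER_CUBIC))
E
```

```text
deck [0.6648 0.2219 0.012 ]
deck [ 0.6806 -0.2145  0.012 ]
deck [ 0.5105 -0.2209  0.012 ]
deck [0.4939 0.2145 0.012 ]
fence top guiding edge [0.6102 0.2088 0.034 ]
fence top guiding edge [ 0.6236 -0.2068  0.034 ]
sledtop FF,FN,RN,RF [ 0.5915 -0.0133  0.038 ]
sledtop FF,FN,RN,RF [ 0.5268 -0.021   0.038 ]
sledtop FF,FN,RN,RF [ 0.5433 -0.1291  0.038 ]
sledtop FF,FN,RN,RF [ 0.6037 -0.1234  0.038 ]
nose tip [ 0.3535 -0.0879  0.021 ]
gripface [ 0.3996 -0.1516  0.08  ]
gripface [ 0.4106 -0.1794  0.08  ]
gripface [ 0.401  -0.2015  0.08  ]
gripface [ 0.3781 -0.1719  0.08  ]
stop [0.6046 0.1513 0.036 ]
stop [0.5492 0.1527 0.036 ]
holders [0.3933 0.1722 0.039 ]
flange [0.397  0.0139 0.008 ]
sled filter [ 0.566  -0.0663  0.052 ]
[[-0.001  0.33  -0.944]
 [ 0.001 -0.944 -0.33 ]
 [-1.    -0.001  0.   ]]
```

View pics/c3.png

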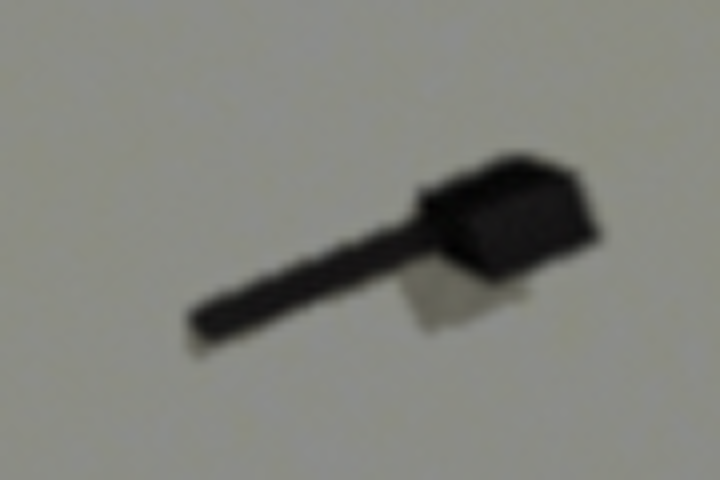

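Close crops: the sled on the deck at (336,230) is clearly smaller than the two bench ones, and its slot faces right (‑y), so I choose it. The stick is black, with its nose towards the lower left. I'll move above the stick now and look with the wrist camera.

>>> {"name": "play_rows", "arguments": {
  "commands": [
    [[0.0145,0.046,0.002],[0,0,0.15],0],
    [[0.0145,0.046,0.002],[0,0,0.15],0],
    [[0.0145,0.046,0.002],[0,0,0.15],0],
    [[0.0145,0.046,0.002],[0,0,0.15],0],
    [[0.0145,0.046,0.002],[0,0,0.15],0],
    [[0.0145,0.046,0.002],[0,0,0.15],0],
    [[0.0145,0.046,0.002],[0,0,0.15],0],
    [[0.0145,0.046,0.002],[0,0,0.15],0],
    [[0.0145,0.046,0.002],[0,0,0.15],0],
    [[0.0145,0.046,0.002],[0,0,0.15],0],
    [[0.0145,0.046,0.002],[0,0,0.15],0],
    [[0,0,0],[0,0,0],0]
  ]
}}

```text
clock: 1.6
tcp_pos: [0.3996, -0.161, 0.2503]
ee_rot: [0.603, 0.368, 0.603, -0.371]
ft_force: [1.0, -0.4, 0.7]
opening: 0.0854
```

Run:
```python
from h import *
p,d,s=snap('wrist','w1'); q=s['ee_rot'];print(s['clock'],s['tcp_pos'],s['joints'],s['ft_force']);print(Rn.from_quat([q[1],q[2],q[3],q[0]]).as_matrix().round(3))
```

```text
1.6 [ 0.39958848 -0.16102303  0.2502786 ] [ 0.72243737  0.26433219 -0.57967314  2.19290965  0.21888114  0.73966075
  0.46695635] [ 1.04720948 -0.42760716  0.74538285]
[[-0.002  0.891  0.454]
 [-0.003  0.454 -0.891]
 [-1.    -0.003  0.002]]
```

View pics/w1.png

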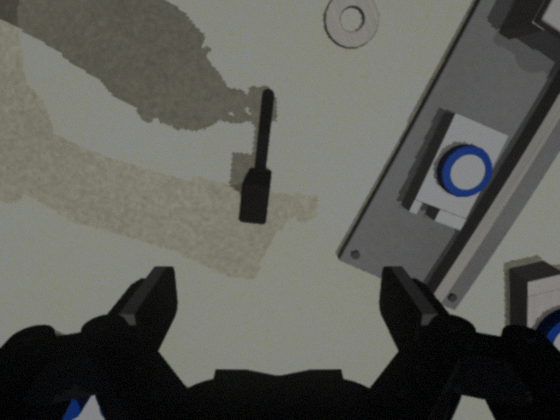

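Run:
```python
import cv2
im=cv2.imread('pics/w1.png')
c=cv2.convertScaleAbs(im[80:230,220:300],alpha=2.0,beta=10)
cv2.imwrite('pics/c4.png',cv2.resize(c,None,fx=4,fy=4,interpolation=cv2.INTER_CUBIC)[:600])
c=im[90:310,340:560]
cv2.imwrite('pics/c5.png',cv2.resize(c,None,fx=2.7,fy=2.7,interpolation=cv2.INTER_CUBIC)[:600])
```

```text
(no output)
```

View pics/c4.png

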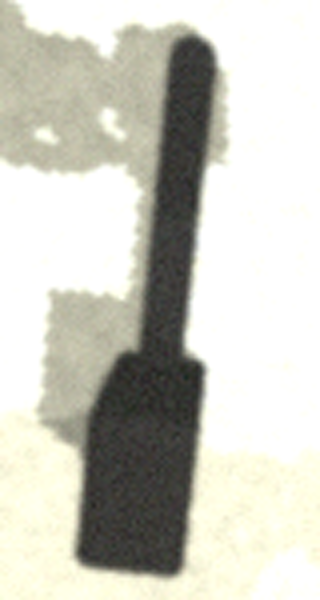

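View pics/c5.png

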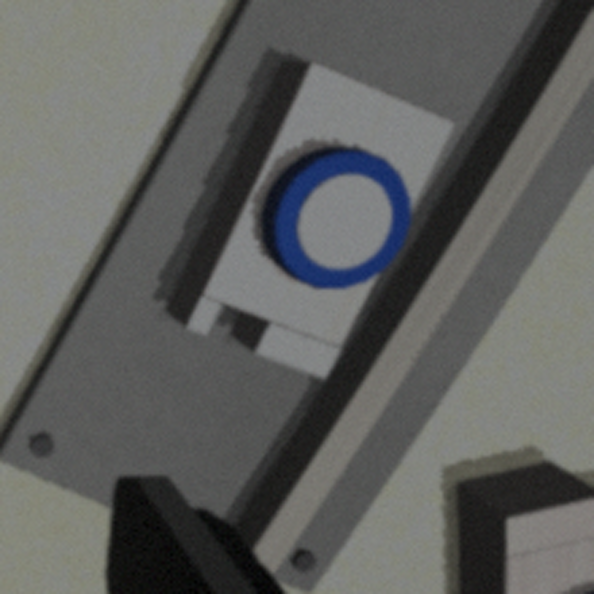

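Run:
```python
from h import *
s=np.load('pics/w1.npz')
c=lambda x,y:((x+.5)/4-.5+220,(y+.5)/4-.5+80)
P=[pz('wrist',c(*p),.08,s) for p in [(78,565),(182,574),(203,365),(90,425)]]
for p in P: print(p.round(4))
n=pz('wrist',c(193,57),.021,s);t=pz('wrist',c(196,35),.021,s);print('nose',n,t)
rm=(P[0]+P[1])/2; print('rear mid',rm)
y=(n-rm)[:2];L=np.linalg.norm(y);y/=L;print(L,'expect .12','yaw',np.arctan2(-y[0],y[1]),'grip',rm[:2]+.02*y)
# depth check
for u,v in [(254,205),(268,94),(300,150)]:
    dd=s['d'][v,u];o,d=ray('wrist',(u,v),s);print((o+d*dd).round(4))
# sled / deck
e=lambda x,y:((x+.5)/2.7-.5+340,(y+.5)/2.7-.5+90)
for nm,p,z in [('FN',(310,62),.038),('FF',(455,123),.038),('RN',(187,328),.038),('RF',(323,380),.038),('fencerear',(255,545),.034),('fence far',(594,18),.034),('slot',(228,312),.038),('slot',(270,328),.038)]:
    print(nm,pz('wrist',e(*p),z,s).round(4))
```

```text
[ 0.3798 -0.2056  0.08  ]
[ 0.4026 -0.1965  0.08  ]
[ 0.3847 -0.1497  0.08  ]
[ 0.3679 -0.1738  0.08  ]
nose [ 0.35044775 -0.09020997  0.021     ] [ 0.3487219  -0.08506363  0.021     ]
rear mid [ 0.3912278  -0.20106626  0.08      ]
0.11811913287670377 expect .12 yaw 0.35249994329628426 grip [ 0.3843229  -0.18229601]
[ 0.3856 -0.1857  0.0785]
[ 0.3506 -0.0902  0.0195]
[ 0.4086 -0.1276 -0.0015]
FN [ 0.524  -0.0205  0.038 ]
FF [ 0.5873 -0.0122  0.038 ]
RN [ 0.5384 -0.1284  0.038 ]
RF [ 0.6009 -0.1214  0.038 ]
fencerear [ 0.6217 -0.1977  0.034 ]
fence far [0.616  0.0479 0.034 ]
slot [ 0.5495 -0.1154  0.038 ]
slot [ 0.5684 -0.1131  0.038 ]
```

>>> {"name": "play_rows", "arguments": {
  "commands": [
    [[-0.004,-0.0055,-0.033],[0,0,-0.029],0],
    [[-0.004,-0.0055,-0.033],[0,0,-0.029],0],
    [[-0.004,-0.0055,-0.033],[0,0,-0.029],0],
    [[-0.004,-0.0055,-0.033],[0,0,-0.029],0],
    [[0,0,0],[0,0,0],0]
  ]
}}

```text
clock: 2.28
tcp_pos: [0.3803, -0.1919, 0.1144]
ee_rot: [0.576, 0.408, 0.576, -0.413]
ft_force: [0.6, 0.3, 0.7]
opening: 0.0853
```

Run:
```python
from h import *
p,d,s=snap('wrist','w2'); q=s['ee_rot'];print(s['clock'],s['tcp_pos'],s['joints'],s['ft_force']);print(Rn.from_quat([q[1],q[2],q[3],q[0]]).as_matrix().round(4))
```

```text
2.275 [ 0.380324   -0.19189795  0.11435195] [ 0.5849189   0.47843138 -0.35098263  2.35546013  0.47189932  0.3734402
  0.15823016] [0.5825075  0.2921791  0.71077659]
[[-0.0048  0.9455  0.3256]
 [-0.0066  0.3256 -0.9455]
 [-1.     -0.0066  0.0047]]
```

View pics/w2.png

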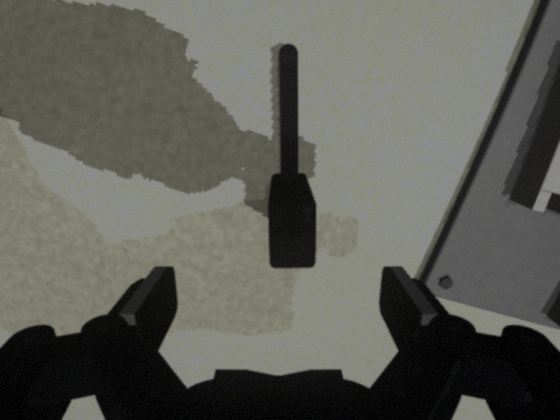

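Run:
```python
from h import *
s=np.load('pics/w2.npz')
A,B=pz('wrist',(270,266.5),.08,s),pz('wrist',(315.5,266.5),.08,s);n=pz('wrist',(288.5,53),.021,s)
rm=(A+B)/2;y=(n-rm)[:2];L=np.linalg.norm(y);y/=L
print(A,B,np.linalg.norm(A-B),n,L,'yaw',np.arctan2(-y[0],y[1]),'grip',rm[:2]+.02*y)
```

```text
[ 0.37889421 -0.20513776  0.08      ] [ 0.40268266 -0.19690375  0.08      ] 0.025173190958426142 [ 0.35074994 -0.09057875  0.021     ] 0.11747560592893433 yaw 0.34779312986898014 grip [ 0.38397196 -0.18221821]
```

>>> {"name": "play_rows", "arguments": {
  "commands": [
    [[0.002,0.005,-0.015],[0.006,-0.005,0.016],0],
    [[0.001,0.002,-0.02],[0,0,0],0],
    [[0,0.001,-0.02],[0,0,0],0],
    [[0,0,-0.01],[0,0,0],0],
    [[0,0,0],[0,0,0],0]
  ]
}}

```text
clock: 2.95
tcp_pos: [0.3883, -0.1875, 0.0545]
ee_rot: [0.583, 0.407, 0.574, -0.406]
ft_force: [0.2, 0.9, 0.4]
opening: 0.0851
```

Run:
```python
from h import *
p,d,s=snap('wrist','w3'); q=s['ee_rot'];print(s['clock'],s['tcp_pos'],s['joints'],s['ft_force']);print(Rn.from_quat([q[1],q[2],q[3],q[0]]).as_matrix().round(4))
```

```text
2.95 [ 0.38830599 -0.18749815  0.05449333] [ 0.43160495  0.59588508 -0.16414195  2.40245233  0.61032841  0.16574816
  0.03767975] [0.23440083 0.87207096 0.36887741]
[[ 0.0118  0.941   0.3381]
 [-0.0066  0.3382 -0.9411]
 [-0.9999  0.0089  0.0102]]
```

View pics/w3.png

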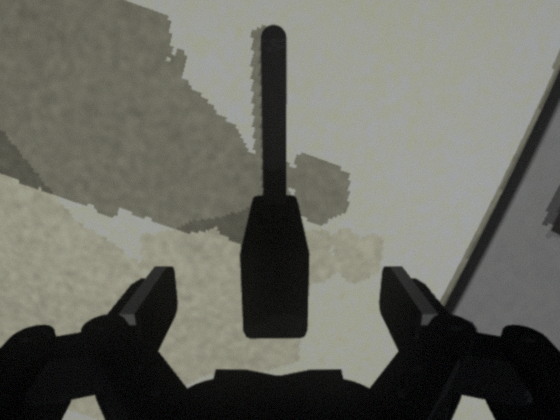

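>>> {"name": "play_rows", "arguments": {
  "commands": [
    [[-0.001,-0.001,-0.008],[0,0,0.006],0],
    [[0,0,-0.008],[0,0,0],0],
    [[0,0,0],[0,0,0],0]
  ]
}}

```text
clock: 3.38
tcp_pos: [0.388, -0.1896, 0.0395]
ee_rot: [0.585, 0.406, 0.573, -0.404]
ft_force: [-0.2, 0.9, -0.2]
opening: 0.0857
```

```bash
cat >> h.py <<'E'
def st():
    s=manip.observe();q=s['ee_rot'];R=Rn.from_quat([q[1],q[2],q[3],q[0]]).as_matrix()
    print('t',round(s['clock'],2),'tcp',s['tcp_pos'].round(4),'f',s['ft_force'].round(2),'tq',s['wrist_torque'].round(2),'yaw',round(float(np.arctan2(R[1,1],R[0,1])),4),'toolx',R[:,0].round(4),'open',round(s['opening'],4),'j',s['joints'].round(2)); return s,R
E
python3 -c "
from h import *
st()"
```

```text
t 3.38 tcp [ 0.388  -0.1896  0.0395] f [-0.16  0.94 -0.2 ] tq [-0.03  0.01  0.04] yaw 0.3503 toolx [ 0.0153 -0.0076 -0.9999] open 0.0857 j [ 0.4   0.63 -0.12  2.41  0.69  0.11 -0.03]
```

>>> {"name": "play_rows", "arguments": {
  "commands": [
    [[0,0,0],[0,0,0],0.3],
    [[0,0,0],[0,0,0],0.6],
    [[0,0,0],[0,0,0],0.9],
    [[0,0,0],[0,0,0],1],
    [[0,0,0],[0,0,0],1],
    [[0,0,0],[0,0,0],1]
  ],
  "squeeze": 110
}}

```text
clock: 4.12
tcp_pos: [0.388, -0.1899, 0.0405]
ee_rot: [0.586, 0.406, 0.573, -0.404]
ft_force: [0.4, -0.5, -0.9]
opening: 0.0251
```

```bash
python3 -c "
from h import *
st();snap('wrist','w4')"
```

```text
t 4.12 tcp [ 0.388  -0.1899  0.0405] f [ 0.43 -0.53 -0.87] tq [-0.05  0.02 -0.06] yaw 0.3501 toolx [ 0.0163 -0.0082 -0.9998] open 0.0251 j [ 0.4   0.63 -0.12  2.41  0.69  0.11 -0.03]
```

View pics/w4.png

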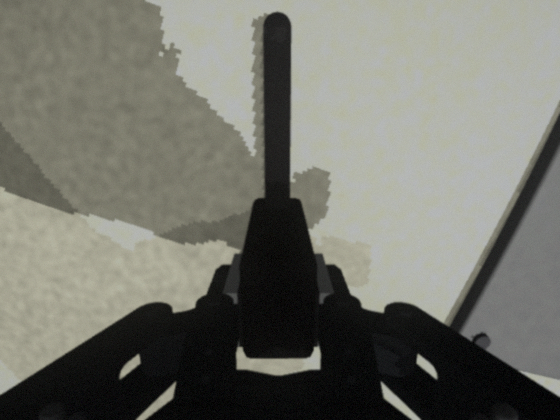

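```bash
python3 -c "
from h import *
s=np.load('pics/w4.npz')
q=s['q'];R=Rn.from_quat([q[1],q[2],q[3],q[0]]).as_matrix()
# nose tip extreme row 12, radius 13px
n=pz('wrist',(277.5,25.5),.021,s);t=pz('wrist',(277.5,12),.021,s);print(n,t,np.linalg.norm(n-t))
n2=n-[0,0,.008];print('nose mid tool',R.T@(n2-s['tcp']))
"
```

```text
[ 0.35071797 -0.0904855   0.021     ] [ 0.3489172  -0.08554313  0.021     ] 0.005260208021972088
nose mid tool [ 0.02604806 -0.00127921 -0.10654977]
```

>>> {"name": "play_rows", "arguments": {
  "commands": [
    [[0.004,0,0.03],[0,0,0],1],
    [[0.01,0,0.03],[0,0,-0.05],1],
    [[0.022,0.002,0.01],[0,0,-0.06],1],
    [[0.022,0.002,0],[0,0,-0.06],1],
    [[0.022,0.002,0],[0,0,-0.06],1],
    [[0.02,0.002,0],[0,0,-0.05],1],
    [[0.012,0,0],[0,0,-0.03],1],
    [[0,0,0],[0,0,0],1]
  ]
}}

```text
clock: 5.18
tcp_pos: [0.5008, -0.1816, 0.1119]
ee_rot: [0.512, 0.492, 0.503, -0.493]
ft_force: [0.0, 0.3, -1.7]
opening: 0.0251
```

```bash
python3 -c "
from h import *
st();snap('wrist','w5');st()"
```

```text
t 5.17 tcp [ 0.5008 -0.1816  0.1119] f [ 0.05  0.27 -1.65] tq [-0.    0.01 -0.01] yaw 0.0295 toolx [ 0.0087 -0.0102 -0.9999] open 0.0251 j [ 0.48  0.56 -0.35  2.14  0.41  0.5  -0.15]
t 5.22 tcp [ 0.5    -0.1817  0.1119] f [ 0.02  0.26 -1.46] tq [-0.02  0.03 -0.02] yaw 0.0297 toolx [ 0.0079 -0.0102 -0.9999] open 0.0251 j [ 0.48  0.56 -0.35  2.14  0.41  0.5  -0.15]
```

View pics/w5.png

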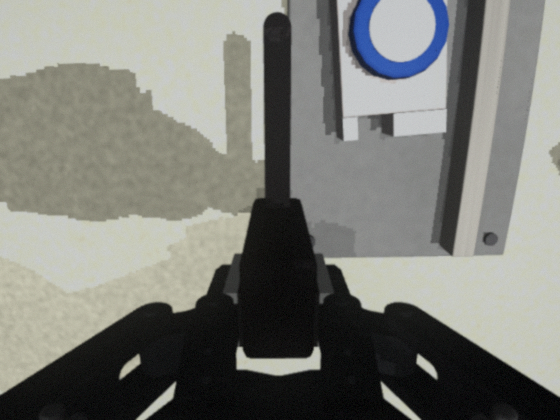

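Run:
```python
import cv2
im=cv2.imread('pics/w5.png')
c=cv2.convertScaleAbs(im[0:265,280:560],alpha=1.0)
cv2.imwrite('pics/c6.png',cv2.resize(c,None,fx=2.25,fy=2.25,interpolation=cv2.INTER_CUBIC)[:600])
```

```text
(no output)
```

View pics/c6.png

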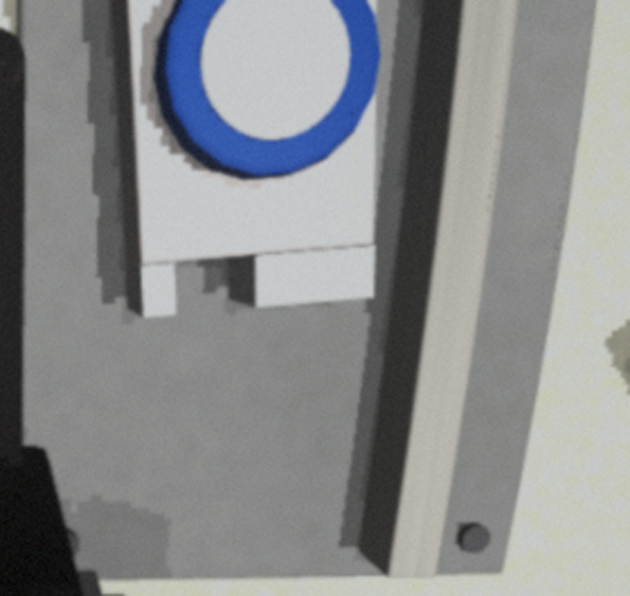

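Run:
```python
from h import *
s=np.load('pics/w5.npz')
e=lambda x,y:((x+.5)/2.25-.5+280,(y+.5)/2.25-.5)
for nm,p,z in [('fence rear',(390,576),.034),('fence far',(462,5),.034),('RNtop',(142,316),.038),('RFtop',(374,298),.038),('slotN',(176,314),.038),('slotF',(256,307),.038),('slotbotF',(256,253),.038),('sideN mid',(129,20),.038),('deck rearR',(502,572),.012)]:
    print(nm,pz('wrist',e(*p),z,s).round(4))
n=pz('wrist',(277.5,25.5),.021+.0714,s);print('nose',n)
q=s['q'];R=Rn.from_quat([q[1],q[2],q[3],q[0]]).as_matrix();print(s['tcp'],R@[.026,-.001,-.1065]+s['tcp'])
```

```text
fence rear [ 0.6233 -0.2054  0.034 ]
fence far [ 0.6167 -0.0451  0.034 ]
RNtop [ 0.538  -0.1282  0.038 ]
RFtop [ 0.6018 -0.1209  0.038 ]
slotN [ 0.5473 -0.1274  0.038 ]
slotF [ 0.5691 -0.1247  0.038 ]
slotbotF [ 0.5674 -0.1104  0.038 ]
sideN mid [ 0.5294 -0.055   0.038 ]
deck rearR [ 0.6765 -0.2132  0.012 ]
nose [ 0.49622117 -0.07581395  0.0924    ]
[ 0.500795   -0.18164626  0.11192404] [ 0.49689494 -0.0754925   0.08480545]
```

>>> {"name": "play_rows", "arguments": {
  "commands": [
    [[0.001,0.001,-0.014],[0,0,0.003],1],
    [[0.001,0.001,-0.014],[0,0,0.003],1],
    [[0.001,0.001,-0.013],[0,0,0],1],
    [[0.001,0.001,-0.01],[0,0,0],1],
    [[0,0,0],[0,0,0],1]
  ]
}}

```text
clock: 5.85
tcp_pos: [0.5013, -0.1776, 0.0561]
ee_rot: [0.513, 0.489, 0.506, -0.492]
ft_force: [-0.7, 0.3, -1.1]
opening: 0.0249
```

```bash
cat >> h.py <<'E'
N=np.array([.026,-.001,-.1065])
def nose():
    s,R=st(); n=R@N+s['tcp_pos']; print('nose',n.round(4)); return n
E
python3 -c "
from h import *
nose()"
```

```text
t 5.85 tcp [ 0.5013 -0.1776  0.0561] f [-0.72  0.26 -1.1 ] tq [-0.01  0.04  0.02] yaw 0.0366 toolx [ 0.0042 -0.0097 -0.9999] open 0.0249 j [ 0.41  0.65 -0.27  2.17  0.48  0.37 -0.21]
nose [ 0.4965 -0.0715  0.029 ]
```

>>> {"name": "play_rows", "arguments": {
  "commands": [
    [[0.006,0,0],[0,-0.005,0],1],
    [[0.006,0,0],[0,-0.004,0],1],
    [[0.005,0,0],[0,0,0],1],
    [[0.003,0,0],[0,0,0],1],
    [[0,0,0],[0,0,0],1]
  ]
}}

```text
clock: 6.48
tcp_pos: [0.5238, -0.1779, 0.0572]
ee_rot: [0.516, 0.492, 0.502, -0.489]
ft_force: [0.5, -0.6, -1.0]
opening: 0.025
```

```bash
python3 -c "
from h import *
nose();nose()"
```

```text
t 6.47 tcp [ 0.5238 -0.1779  0.0572] f [ 0.47 -0.59 -0.96] tq [-0.03  0.03 -0.06] yaw 0.0365 toolx [ 0.0161 -0.0102 -0.9998] open 0.025 j [ 0.41  0.66 -0.28  2.13  0.47  0.39 -0.21]
nose [ 0.5194 -0.0718  0.03  ]
t 6.47 tcp [ 0.5238 -0.1779  0.0572] f [ 0.47 -0.59 -0.96] tq [-0.03  0.03 -0.06] yaw 0.0365 toolx [ 0.0161 -0.0102 -0.9998] open 0.025 j [ 0.41  0.66 -0.28  2.13  0.47  0.39 -0.21]
nose [ 0.5194 -0.0718  0.03  ]
```

>>> {"name": "play_rows", "arguments": {
  "commands": [
    [[0.0015,0,0],[0,0,0],1],
    [[0.0015,0,0],[0,0,0],1],
    [[0.0015,0,0],[0,0,0],1],
    [[0.0015,0,0],[0,0,0],1]
  ]
}}

```text
clock: 6.98
tcp_pos: [0.5297, -0.178, 0.0572]
ee_rot: [0.515, 0.492, 0.502, -0.49]
ft_force: [-0.0, 0.3, -0.7]
opening: 0.0248
```

```bash
python3 -c "
from h import *
nose()"
```

```text
t 6.97 tcp [ 0.5297 -0.178   0.0572] f [-0.03  0.32 -0.66] tq [-0.01  0.03  0.02] yaw 0.0363 toolx [ 0.0156 -0.0103 -0.9998] open 0.0248 j [ 0.41  0.67 -0.28  2.11  0.47  0.4  -0.21]
nose [ 0.5253 -0.0719  0.0301]
```

>>> {"name": "play_rows", "arguments": {
  "commands": [
    [[0.0015,0,0],[0,0,0],1],
    [[0.0015,0,0],[0,0,0],1]
  ]
}}

```text
clock: 7.22
tcp_pos: [0.5316, -0.1781, 0.057]
ee_rot: [0.515, 0.491, 0.503, -0.49]
ft_force: [-3.7, 0.1, 1.1]
opening: 0.0249
```

```bash
python3 -c "
from h import *
nose()"
```

```text
t 7.22 tcp [ 0.5316 -0.1781  0.057 ] f [-3.73  0.1   1.14] tq [0.06 1.09 0.42] yaw 0.037 toolx [ 0.013  -0.0107 -0.9999] open 0.0249 j [ 0.41  0.67 -0.28  2.11  0.47  0.41 -0.21]
nose [ 0.527  -0.072   0.0298]
```

>>> {"name": "play_rows", "arguments": {
  "commands": [
    [[0.0015,0,0],[0,0,0],1],
    [[0.0015,0,0],[0,0,0],1]
  ]
}}

```text
clock: 7.48
tcp_pos: [0.5325, -0.1782, 0.0566]
ee_rot: [0.514, 0.49, 0.504, -0.491]
ft_force: [-4.7, -0.6, 0.8]
opening: 0.0247
```

```bash
python3 -c "
from h import *
nose();snap('wrist','w6')"
```

```text
t 7.47 tcp [ 0.5325 -0.1782  0.0566] f [-4.74 -0.62  0.78] tq [0.21 1.15 0.47] yaw 0.0378 toolx [ 0.0088 -0.011  -0.9999] open 0.0247 j [ 0.41  0.67 -0.28  2.1   0.46  0.42 -0.2 ]
nose [ 0.5277 -0.0721  0.0294]
```

View pics/w6.png

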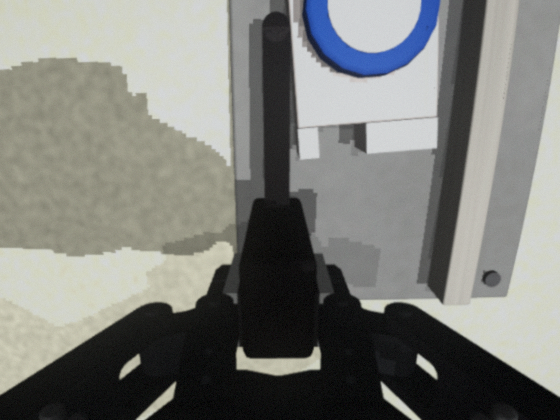

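>>> {"name": "play_rows", "arguments": {
  "commands": [
    [[0.002,0,0],[0,-0.003,0],1],
    [[0.002,0,0],[0,-0.003,0],1]
  ]
}}

```text
clock: 7.78
tcp_pos: [0.5365, -0.1781, 0.0565]
ee_rot: [0.516, 0.491, 0.503, -0.49]
ft_force: [-3.8, -1.4, 1.5]
opening: 0.0248
```

```bash
python3 -c "
from h import *
nose()"
```

```text
t 7.78 tcp [ 0.5365 -0.1781  0.0565] f [-3.76 -1.38  1.48] tq [0.17 1.12 0.51] yaw 0.0382 toolx [ 0.0147 -0.011  -0.9998] open 0.0248 j [ 0.41  0.67 -0.28  2.1   0.47  0.42 -0.2 ]
nose [ 0.5319 -0.072   0.0293]
```

>>> {"name": "play_rows", "arguments": {
  "commands": [
    [[0.002,0,0],[0,-0.003,0],1],
    [[0.002,0,0],[0,-0.003,0],1]
  ]
}}

```text
clock: 8.02
tcp_pos: [0.5408, -0.1781, 0.0566]
ee_rot: [0.517, 0.493, 0.501, -0.488]
ft_force: [-4.6, -0.2, 0.5]
opening: 0.0246
```

```bash
python3 -c "
from h import *
nose()"
```

```text
t 8.03 tcp [ 0.5408 -0.1781  0.0566] f [-4.63 -0.2   0.47] tq [0.08 1.14 0.47] yaw 0.0381 toolx [ 0.0212 -0.011  -0.9997] open 0.0246 j [ 0.41  0.67 -0.28  2.09  0.47  0.41 -0.21]
nose [ 0.5364 -0.072   0.0293]
```

>>> {"name": "play_rows", "arguments": {
  "commands": [
    [[0.002,0,0],[0,0.001,0],1],
    [[0.002,0,0],[0,0.001,0],1]
  ]
}}

```text
clock: 8.28
tcp_pos: [0.5451, -0.1781, 0.0566]
ee_rot: [0.517, 0.492, 0.502, -0.488]
ft_force: [-4.6, 0.1, 1.3]
opening: 0.0249
```

```bash
python3 -c "
from h import *
nose();snap('wrist','w7')"
```

```text
t 8.28 tcp [ 0.5451 -0.1781  0.0566] f [-4.58  0.11  1.3 ] tq [0.12 1.12 0.44] yaw 0.0381 toolx [ 0.0192 -0.011  -0.9998] open 0.0249 j [ 0.41  0.68 -0.28  2.08  0.46  0.42 -0.2 ]
nose [ 0.5406 -0.072   0.0293]
```

View pics/w7.png

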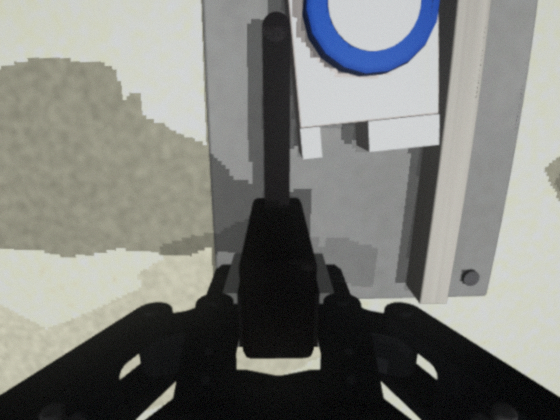

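>>> {"name": "play_rows", "arguments": {
  "commands": [
    [[0.002,0,0],[0,0.001,0],1],
    [[0.002,0,0],[0,0,0],1]
  ]
}}

```text
clock: 8.57
tcp_pos: [0.5489, -0.178, 0.0564]
ee_rot: [0.516, 0.492, 0.503, -0.489]
ft_force: [-8.0, -0.3, 2.2]
opening: 0.0251
```

```bash
python3 -c "
from h import *
nose()"
```

```text
t 8.57 tcp [ 0.5489 -0.178   0.0564] f [-7.99 -0.34  2.23] tq [0.24 1.88 0.76] yaw 0.0385 toolx [ 0.0167 -0.011  -0.9998] open 0.0251 j [ 0.41  0.68 -0.29  2.07  0.46  0.43 -0.2 ]
nose [ 0.5443 -0.0719  0.0291]
```

>>> {"name": "play_rows", "arguments": {
  "commands": [
    [[0.0015,0,0],[0,0,0],1],
    [[0.0015,0,0],[0,0,0],1]
  ]
}}

```text
clock: 8.82
tcp_pos: [0.5493, -0.1781, 0.0559]
ee_rot: [0.516, 0.49, 0.504, -0.49]
ft_force: [-7.2, 0.3, 2.6]
opening: 0.0247
```

```bash
python3 -c "
from h import *
nose();snap('wrist','w8')"
```

```text
t 8.82 tcp [ 0.5493 -0.1781  0.0559] f [-7.16  0.27  2.61] tq [0.3  1.93 0.77] yaw 0.0399 toolx [ 0.0113 -0.0116 -0.9999] open 0.0247 j [ 0.41  0.68 -0.29  2.07  0.46  0.44 -0.2 ]
nose [ 0.5444 -0.0721  0.0286]
```

View pics/w8.png

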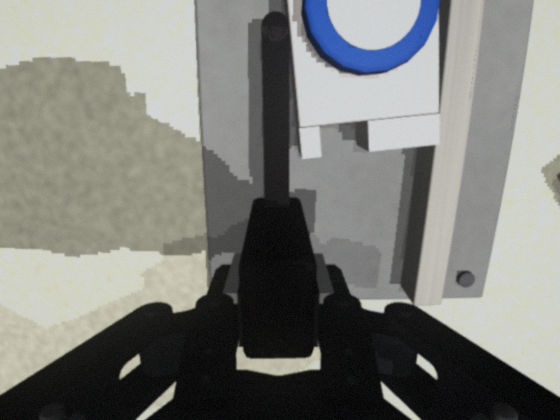

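>>> {"name": "play_rows", "arguments": {
  "commands": [
    [[-0.005,0,0.001],[0,0,0],1],
    [[-0.008,0.005,0],[0,0,-0.04],1],
    [[-0.006,0.006,0],[0,0,-0.04],1],
    [[-0.003,0.006,0],[0,0,-0.04],1],
    [[0,0.002,0],[0,0,0],1],
    [[0,0,0],[0,0,0],1]
  ]
}}

```text
clock: 9.62
tcp_pos: [0.5335, -0.159, 0.0583]
ee_rot: [0.487, 0.524, 0.469, -0.518]
ft_force: [-2.4, -0.0, -1.9]
opening: 0.0249
```

```bash
python3 -c "
from h import *
nose();snap('wrist','w9')"
```

```text
t 9.62 tcp [ 0.5335 -0.159   0.0583] f [-2.38 -0.02 -1.94] tq [0.11 0.64 0.28] yaw -0.0863 toolx [ 0.0231 -0.0127 -0.9997] open 0.0249 j [ 0.35  0.66 -0.24  2.13  0.42  0.38 -0.32]
nose [ 0.5423 -0.0531  0.0312]
```

View pics/w9.png

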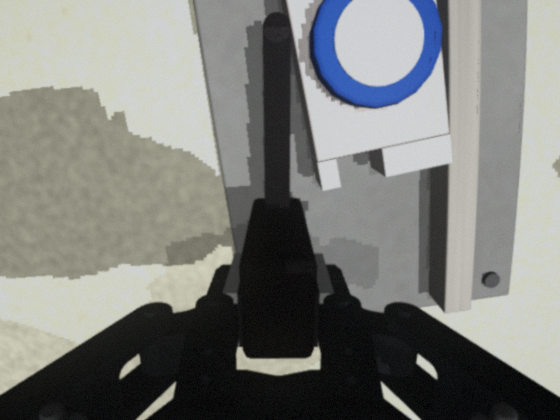

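>>> {"name": "play_rows", "arguments": {
  "commands": [
    [[0.002,0,0],[0,0.001,0],1],
    [[0.002,0,0],[0,0,0],1]
  ]
}}

```text
clock: 9.93
tcp_pos: [0.5364, -0.1588, 0.0579]
ee_rot: [0.486, 0.523, 0.47, -0.519]
ft_force: [-4.4, 1.8, -1.0]
opening: 0.0246
```

```bash
python3 -c "
from h import *
nose()"
```

```text
t 9.93 tcp [ 0.5364 -0.1588  0.0579] f [-4.44  1.75 -1.04] tq [0.31 1.07 0.47] yaw -0.0852 toolx [ 0.0195 -0.0122 -0.9997] open 0.0246 j [ 0.35  0.66 -0.24  2.12  0.42  0.39 -0.32]
nose [ 0.545  -0.053   0.0308]
```

>>> {"name": "play_rows", "arguments": {
  "commands": [
    [[0.002,0,0],[0,-0.001,0],1],
    [[0.002,0,0],[0,-0.001,0],1]
  ]
}}

```text
clock: 10.18
tcp_pos: [0.5402, -0.1586, 0.0576]
ee_rot: [0.486, 0.523, 0.47, -0.518]
ft_force: [-2.8, 1.0, -1.3]
opening: 0.025
```

```bash
python3 -c "
from h import *
nose()"
```

```text
t 10.18 tcp [ 0.5402 -0.1586  0.0576] f [-2.82  0.95 -1.28] tq [0.33 1.02 0.37] yaw -0.0847 toolx [ 0.0205 -0.0117 -0.9997] open 0.025 j [ 0.35  0.66 -0.24  2.11  0.42  0.39 -0.32]
nose [ 0.5488 -0.0528  0.0305]
```

>>> {"name": "play_rows", "arguments": {
  "commands": [
    [[0.0018,0,0],[0,-0.001,0],1],
    [[0.0018,0,0],[0,0,0],1]
  ]
}}

```text
clock: 10.42
tcp_pos: [0.5415, -0.1589, 0.0572]
ee_rot: [0.486, 0.522, 0.471, -0.519]
ft_force: [-8.8, 0.4, 2.4]
opening: 0.0248
```

```bash
python3 -c "
from h import *
nose();snap('wrist','w10')"
```

```text
t 10.43 tcp [ 0.5415 -0.1589  0.0572] f [-8.82  0.35  2.37] tq [0.54 2.2  0.9 ] yaw -0.0835 toolx [ 0.0168 -0.0124 -0.9998] open 0.0248 j [ 0.35  0.67 -0.24  2.1   0.42  0.4  -0.32]
nose [ 0.5498 -0.053   0.03  ]
```

View pics/w10.png

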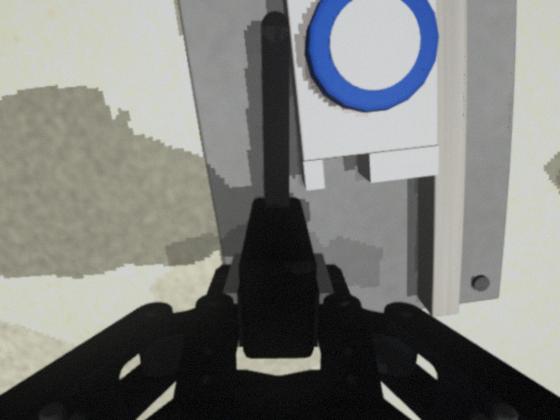

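```bash
python3 - <<'E'
import cv2
im=cv2.imread('pics/w10.png')
c=im[0:200,280:500]
cv2.imwrite('pics/c7.png',cv2.resize(c,None,fx=3,fy=3,interpolation=cv2.INTER_CUBIC)[:600])
E
python3 -c "
from h import *
snap('top','top1')
im=cv2.imread('pics/top1.png')
cv2.imwrite('pics/c8.png',cv2.resize(im[180:270,220:400],None,fx=4,fy=4,interpolation=cv2.INTER_CUBIC))"
```

```text
(no output)
```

View pics/c7.png

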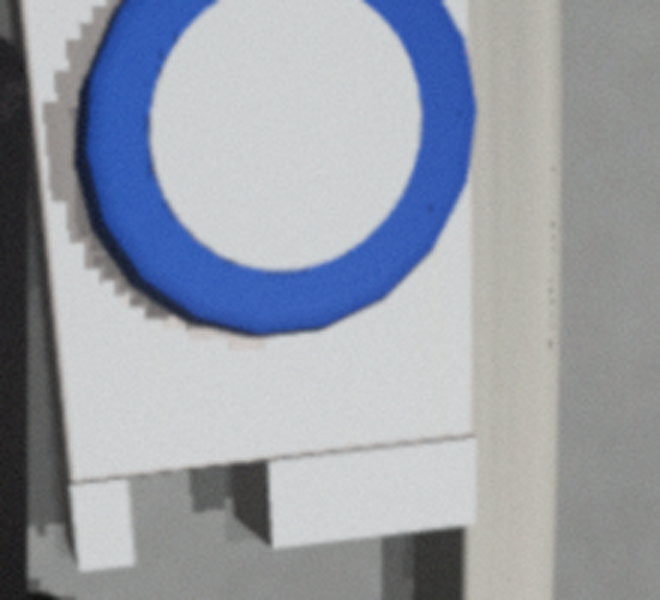

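View pics/c8.png

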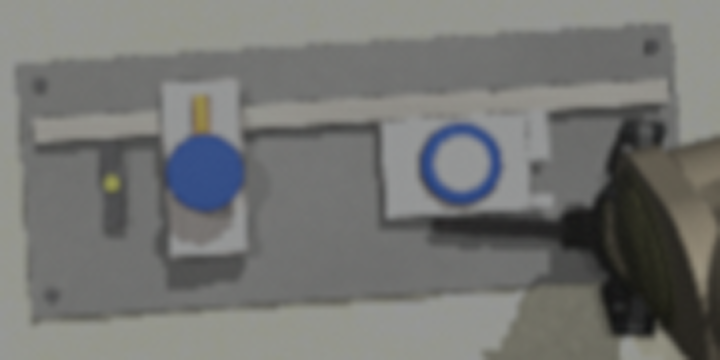

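>>> {"name": "play_rows", "arguments": {
  "commands": [
    [[0.001,0,0],[0,0,0],1],
    [[0.001,0,0],[0,0,0],1],
    [[0.001,0,0],[0,0,0],1]
  ]
}}

```text
clock: 10.9
tcp_pos: [0.5416, -0.159, 0.057]
ee_rot: [-0.485, -0.52, -0.473, 0.52]
ft_force: [-7.0, 0.6, 1.8]
opening: 0.0252
```

```bash
python3 -c "
from h import *
nose()"
```

```text
t 10.9 tcp [ 0.5416 -0.159   0.057 ] f [-7.03  0.6   1.84] tq [0.54 1.61 0.69] yaw -0.0818 toolx [ 0.0113 -0.0131 -0.9998] open 0.0252 j [ 0.35  0.67 -0.25  2.1   0.42  0.41 -0.32]
nose [ 0.5496 -0.0531  0.0297]
```

Run:
```python
from h import *
s=np.load('pics/w10.npz')
e=lambda x,y:((x+.5)/3-.5+280,(y+.5)/3-.5)
for nm,p,z in [('RNtop',(80,571),.038),('slotN',(135,564),.038),('slotF',(273,549),.038),('slotFbot',(269,462),.038),('RFtop',(474,525),.038),('slotNbot',(130,480),.038),('fence rear',(465,598),.034)]:
    print(nm,pz('wrist',e(*p),z,s).round(4))
im=cv2.imread('pics/w10.png');n=(275,26);print('nose vis',pz('wrist',n,.038,s))
```

```text
RNtop [ 0.5565 -0.1256  0.038 ]
slotN [ 0.5652 -0.1252  0.038 ]
slotF [ 0.5871 -0.1247  0.038 ]
slotFbot [ 0.5866 -0.1109  0.038 ]
RFtop [ 0.6195 -0.1235  0.038 ]
slotNbot [ 0.5651 -0.1119  0.038 ]
fence rear [ 0.6205 -0.1367  0.034 ]
nose vis [ 0.54785725 -0.05357201  0.038     ]
```

>>> {"name": "play_rows", "arguments": {
  "commands": [
    [[-0.008,0,0.001],[0,0,0],1],
    [[-0.006,0,0],[0,0,0],1],
    [[0,-0.016,0],[0,0,0.02],1],
    [[0,-0.02,0],[0,0,0.025],1],
    [[0,-0.02,0],[0,0,0.025],1],
    [[0,-0.02,0],[0,0,0.025],1],
    [[0,-0.018,0],[0,0,0.02],1],
    [[0,0,0],[0,0,0],1]
  ]
}}

```text
clock: 11.9
tcp_pos: [0.5335, -0.2576, 0.0606]
ee_rot: [0.518, 0.496, 0.497, -0.488]
ft_force: [-0.0, 0.5, -1.7]
opening: 0.0249
```

```bash
python3 -c "
from h import *
nose()"
```

```text
t 11.9 tcp [ 0.5335 -0.2576  0.0606] f [-0.03  0.48 -1.7 ] tq [0.07 0.08 0.01] yaw 0.0313 toolx [ 0.0297 -0.0125 -0.9995] open 0.0249 j [ 0.57  0.68 -0.32  2.04  0.48  0.45 -0.08]
nose [ 0.53   -0.1515  0.0332]
```

>>> {"name": "play_rows", "arguments": {
  "commands": [
    [[0.012,0,-0.001],[0,0.008,0.003],1],
    [[0.012,0,-0.001],[0,0.007,0.002],1],
    [[0.012,0,0],[0,0,0],1],
    [[0.009,0,0],[0,0,0],1],
    [[0,0,0],[0,0,0],1]
  ]
}}

```text
clock: 12.52
tcp_pos: [0.5842, -0.2537, 0.0587]
ee_rot: [0.517, 0.491, 0.503, -0.489]
ft_force: [-0.9, 1.2, -0.8]
opening: 0.0247
```

```bash
python3 -c "
from h import *
nose();snap('wrist','w11')"
```

```text
t 12.53 tcp [ 0.5842 -0.2537  0.0587] f [-0.93  1.24 -0.84] tq [-0.01  0.02  0.01] yaw 0.0395 toolx [ 0.0166 -0.0109 -0.9998] open 0.0247 j [ 0.54  0.73 -0.33  1.93  0.45  0.54 -0.07]
nose [ 0.5794 -0.1476  0.0315]
```

View pics/w11.png

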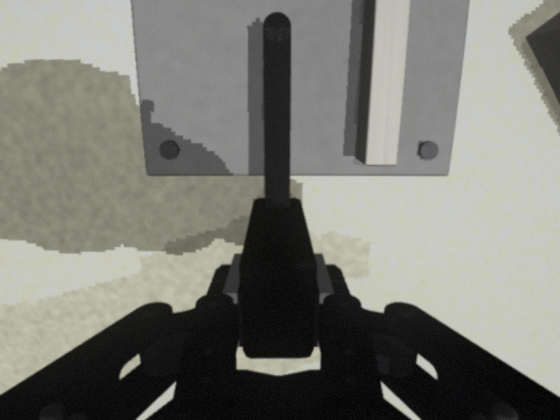

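>>> {"name": "play_rows", "arguments": {
  "commands": [
    [[-0.001,0.008,0],[0,0,0],1],
    [[-0.001,0.008,0],[0,0,0],1],
    [[0,0.006,0],[0,0,0],1],
    [[0,0,0],[0,0,0],1]
  ]
}}

```text
clock: 13.08
tcp_pos: [0.5799, -0.2298, 0.0587]
ee_rot: [0.516, 0.491, 0.503, -0.489]
ft_force: [-0.1, -0.3, -1.3]
opening: 0.0247
```

```bash
python3 -c "
from h import *
nose();snap('wrist','w12')"
```

```text
t 13.07 tcp [ 0.5799 -0.2298  0.0587] f [-0.08 -0.25 -1.31] tq [-0.03 -0.01  0.02] yaw 0.0394 toolx [ 0.0147 -0.0107 -0.9998] open 0.0247 j [ 0.5   0.72 -0.33  1.96  0.45  0.52 -0.11]
nose [ 0.5751 -0.1237  0.0315]
```

View pics/w12.png

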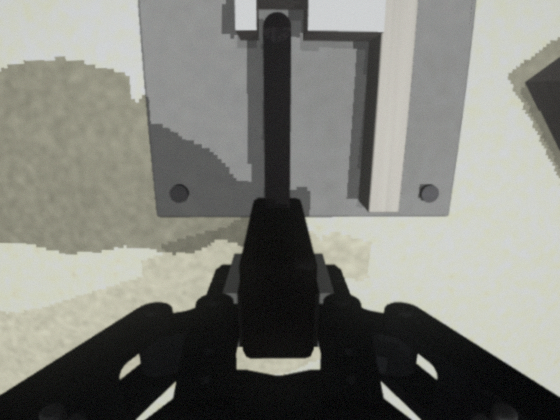

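>>> {"name": "play_rows", "arguments": {
  "commands": [
    [[0.002,0.003,0],[0,0,0],1],
    [[0.001,0.002,0],[0,0,0],1],
    [[0,0,0],[0,0,0],1]
  ]
}}

```text
clock: 13.5
tcp_pos: [0.5832, -0.2255, 0.0588]
ee_rot: [0.516, 0.491, 0.503, -0.49]
ft_force: [-1.0, -0.0, -1.6]
opening: 0.0247
```

```bash
python3 -c "
from h import *
nose()"
```

```text
t 13.5 tcp [ 0.5832 -0.2255  0.0588] f [-1.01 -0.04 -1.64] tq [-0.04  0.03 -0.03] yaw 0.0383 toolx [ 0.0148 -0.0113 -0.9998] open 0.0247 j [ 0.49  0.72 -0.32  1.96  0.45  0.52 -0.12]
nose [ 0.5785 -0.1194  0.0315]
```

>>> {"name": "play_rows", "arguments": {
  "commands": [
    [[0.001,0.001,0],[0,0,0],1],
    [[0.001,0.001,0],[0,0,0],1]
  ]
}}

```text
clock: 13.75
tcp_pos: [0.5852, -0.2237, 0.0587]
ee_rot: [0.516, 0.491, 0.503, -0.49]
ft_force: [0.0, -0.5, -0.9]
opening: 0.0249
```

```bash
python3 -c "
from h import *
nose()"
```

```text
t 13.75 tcp [ 0.5852 -0.2237  0.0587] f [ 0.02 -0.52 -0.92] tq [ 0.   -0.02  0.  ] yaw 0.0379 toolx [ 0.0147 -0.0114 -0.9998] open 0.0249 j [ 0.48  0.72 -0.32  1.95  0.45  0.52 -0.12]
nose [ 0.5806 -0.1176  0.0314]
```

>>> {"name": "play_rows", "arguments": {
  "commands": [
    [[0.001,0,0],[0,0,0],1],
    [[0.001,0,0],[0,0,0],1]
  ]
}}

```text
clock: 14.0
tcp_pos: [0.5869, -0.2237, 0.0586]
ee_rot: [0.516, 0.491, 0.503, -0.49]
ft_force: [-2.2, -0.6, -0.1]
opening: 0.0245
```

```bash
python3 -c "
from h import *
nose()"
```

```text
t 14.0 tcp [ 0.5869 -0.2237  0.0586] f [-2.19 -0.61 -0.13] tq [-0.02  0.52  0.2 ] yaw 0.0382 toolx [ 0.0137 -0.0115 -0.9998] open 0.0245 j [ 0.48  0.72 -0.33  1.95  0.45  0.53 -0.12]
nose [ 0.5822 -0.1176  0.0313]
```

>>> {"name": "play_rows", "arguments": {
  "commands": [
    [[0.0008,0.0015,0],[0,0,0],1],
    [[0.0008,0.0015,0],[0,0,0],1]
  ]
}}

```text
clock: 14.25
tcp_pos: [0.5869, -0.2223, 0.0584]
ee_rot: [0.515, 0.49, 0.503, -0.491]
ft_force: [-3.5, -6.8, 1.8]
opening: 0.0249
```

```bash
python3 -c "
from h import *
nose()"
```

```text
t 14.25 tcp [ 0.5869 -0.2223  0.0584] f [-3.46 -6.83  1.78] tq [-1.21  0.86  0.3 ] yaw 0.0376 toolx [ 0.0107 -0.0134 -0.9999] open 0.0249 j [ 0.48  0.72 -0.32  1.95  0.45  0.53 -0.12]
nose [ 0.5822 -0.1162  0.0309]
```

>>> {"name": "play_rows", "arguments": {
  "commands": [
    [[0.0005,0.0018,0],[0,-0.001,0],1],
    [[0.0005,0.0018,0],[0,0,0],1]
  ]
}}

```text
clock: 14.5
tcp_pos: [0.5868, -0.2222, 0.0587]
ee_rot: [0.516, 0.489, 0.502, -0.493]
ft_force: [-2.4, -5.2, 1.6]
opening: 0.0249
```

```bash
python3 -c "
from h import *
nose()"
```

```text
t 14.5 tcp [ 0.5868 -0.2222  0.0587] f [-2.41 -5.24  1.64] tq [-1.08  0.77  0.25] yaw 0.0355 toolx [ 0.0099 -0.0176 -0.9998] open 0.0249 j [ 0.47  0.72 -0.32  1.95  0.45  0.53 -0.13]
nose [ 0.5823 -0.1163  0.0308]
```

>>> {"name": "play_rows", "arguments": {
  "commands": [
    [[0.0005,0.002,0],[0,-0.001,0],1],
    [[0.0005,0.002,0],[0.001,0,0],1]
  ]
}}

```text
clock: 14.75
tcp_pos: [0.5866, -0.2221, 0.0592]
ee_rot: [0.516, 0.489, 0.501, -0.495]
ft_force: [-1.5, -6.5, 1.3]
opening: 0.0248
```

```bash
python3 -c "
from h import *
nose()"
```

```text
t 14.75 tcp [ 0.5866 -0.2221  0.0592] f [-1.48 -6.55  1.3 ] tq [-1.28  0.69  0.3 ] yaw 0.0331 toolx [ 0.0092 -0.0212 -0.9997] open 0.0248 j [ 0.47  0.72 -0.31  1.95  0.45  0.53 -0.13]
nose [ 0.5823 -0.1162  0.0309]
```

>>> {"name": "play_rows", "arguments": {
  "commands": [
    [[0.0008,0.003,0],[0.003,-0.001,0.001],1],
    [[0.0008,0.003,0],[0.003,-0.001,0.001],1]
  ]
}}

```text
clock: 15.0
tcp_pos: [0.5865, -0.2196, 0.0592]
ee_rot: [0.515, 0.489, 0.501, -0.494]
ft_force: [-3.3, -4.7, -1.8]
opening: 0.025
```

```bash
python3 -c "
from h import *
nose()"
```

```text
t 15.0 tcp [ 0.5865 -0.2196  0.0592] f [-3.33 -4.72 -1.8 ] tq [-1.19  0.71  0.27] yaw 0.0331 toolx [ 0.0084 -0.0192 -0.9998] open 0.025 j [ 0.47  0.72 -0.32  1.95  0.45  0.53 -0.13]
nose [ 0.5822 -0.1137  0.0312]
```

>>> {"name": "play_rows", "arguments": {
  "commands": [
    [[0.0006,0.003,0],[0.002,-0.001,0.001],1],
    [[0.0006,0.003,0],[0.002,-0.001,0.001],1],
    [[0.0006,0.003,0],[0.002,-0.001,0.001],1],
    [[0.0006,0.003,0],[0.002,-0.001,0.001],1]
  ]
}}

```text
clock: 15.5
tcp_pos: [0.5863, -0.2134, 0.059]
ee_rot: [0.515, 0.489, 0.502, -0.494]
ft_force: [-1.8, -5.6, -0.1]
opening: 0.0247
```

```bash
python3 -c "
from h import *
nose()"
```

```text
t 15.5 tcp [ 0.5863 -0.2134  0.059 ] f [-1.79 -5.55 -0.1 ] tq [-1.23  0.61  0.23] yaw 0.0335 toolx [ 0.0082 -0.0177 -0.9998] open 0.0247 j [ 0.46  0.71 -0.32  1.96  0.45  0.53 -0.14]
nose [ 0.5819 -0.1075  0.0311]
```

>>> {"name": "play_rows", "arguments": {
  "commands": [
    [[0.0006,0.004,0],[0.002,-0.001,0.001],1],
    [[0.0006,0.004,0],[0.002,-0.001,0.001],1],
    [[0.0006,0.004,0],[0.001,-0.001,0.001],1],
    [[0.0006,0.004,0],[0.001,-0.001,0.001],1],
    [[0.0006,0.004,0],[0.001,-0.001,0.001],1],
    [[0.0006,0.004,0],[0.001,-0.001,0],1]
  ]
}}

```text
clock: 16.25
tcp_pos: [0.5857, -0.1995, 0.0592]
ee_rot: [0.515, 0.488, 0.501, -0.496]
ft_force: [-3.5, -5.6, 1.3]
opening: 0.0253
```

```bash
python3 -c "
from h import *
nose()"
```

```text
t 16.25 tcp [ 0.5857 -0.1995  0.0592] f [-3.47 -5.59  1.34] tq [-1.29  0.78  0.35] yaw 0.0322 toolx [ 0.0074 -0.0215 -0.9997] open 0.0253 j [ 0.43  0.71 -0.31  1.97  0.45  0.52 -0.17]
nose [ 0.5815 -0.0937  0.0309]
```

>>> {"name": "play_rows", "arguments": {
  "commands": [
    [[0.0006,0.004,0],[0.003,-0.001,0.001],1],
    [[0.0006,0.004,0],[0.003,-0.001,0.001],1],
    [[0.0006,0.004,0],[0.003,-0.001,0.001],1],
    [[0.0006,0.004,0],[0.002,-0.001,0.001],1],
    [[0.0006,0.004,0],[0.002,-0.001,0.001],1],
    [[0.0006,0.004,0],[0.002,-0.001,0.001],1],
    [[0.0006,0.004,0],[0.002,-0.001,0.001],1],
    [[0.0006,0.004,0],[0.002,-0.001,0.001],1]
  ]
}}

```text
clock: 17.25
tcp_pos: [0.5851, -0.1761, 0.0585]
ee_rot: [0.513, 0.489, 0.504, -0.493]
ft_force: [-3.1, -5.8, -1.0]
opening: 0.0246
```

```bash
python3 -c "
from h import *
nose();snap('wrist','w13')"
```

```text
t 17.25 tcp [ 0.5851 -0.1761  0.0585] f [-3.13 -5.77 -0.98] tq [-1.22  0.71  0.33] yaw 0.035 toolx [ 0.0059 -0.0129 -0.9999] open 0.0246 j [ 0.4   0.71 -0.31  1.98  0.44  0.51 -0.2 ]
nose [ 0.5806 -0.0701  0.0311]
```

View pics/w13.png

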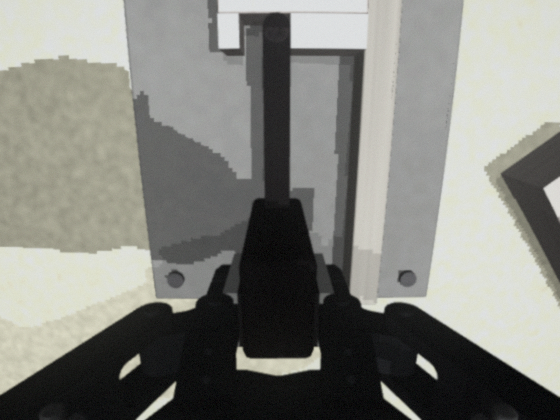

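```bash
python3 -c "
from h import *
snap('top','top2')
im=cv2.imread('pics/top2.png')
cv2.imwrite('pics/c9.png',cv2.resize(im[180:250,220:400],None,fx=4.4,fy=4.4,interpolation=cv2.INTER_CUBIC))"
```

```text
(no output)
```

View pics/c9.png

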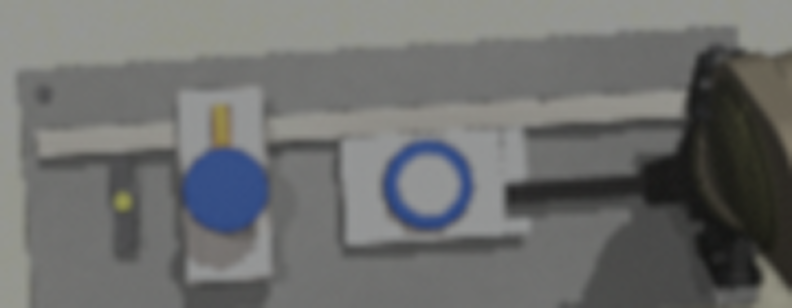

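>>> {"name": "play_rows", "arguments": {
  "commands": [
    [[0.0006,0.004,0],[0.002,-0.001,0.001],1],
    [[0.0006,0.004,0],[0.002,-0.001,0.001],1],
    [[0.0006,0.004,0],[0.002,-0.001,0.001],1],
    [[0.0006,0.004,0],[0.002,-0.001,0.001],1],
    [[0.0006,0.004,0],[0.002,-0.001,0.001],1],
    [[0.0006,0.004,0],[0.002,-0.001,0.001],1]
  ]
}}

```text
clock: 18.1
tcp_pos: [0.5848, -0.1569, 0.0578]
ee_rot: [0.512, 0.49, 0.507, -0.491]
ft_force: [-3.3, -4.9, -0.7]
opening: 0.0251
```

```bash
python3 -c "
from h import *
nose()"
```

```text
t 18.1 tcp [ 0.5848 -0.1569  0.0578] f [-3.29 -4.91 -0.67] tq [-1.22  0.79  0.29] yaw 0.0382 toolx [ 0.0046 -0.0067 -1.    ] open 0.0251 j [ 0.37  0.7  -0.31  2.    0.44  0.5  -0.22]
nose [ 0.5798 -0.0507  0.0311]
```

>>> {"name": "play_rows", "arguments": {
  "commands": [
    [[0.0006,0.004,0],[0.002,-0.001,0.001],1],
    [[0.0006,0.004,0],[0.002,-0.001,0.001],1],
    [[0.0006,0.004,0],[0.002,-0.001,0.001],1],
    [[0.0006,0.004,0],[0.002,-0.001,0.001],1],
    [[0.0006,0.004,0],[0.002,-0.001,0.001],1],
    [[0.0006,0.004,0],[0.002,-0.001,0.001],1]
  ]
}}

```text
clock: 18.85
tcp_pos: [0.5844, -0.1378, 0.0572]
ee_rot: [0.511, 0.49, 0.509, -0.489]
ft_force: [-2.6, -5.0, -0.4]
opening: 0.0248
```

```bash
python3 -c "
from h import *
nose()"
```

```text
t 18.85 tcp [ 0.5844 -0.1378  0.0572] f [-2.63 -4.95 -0.36] tq [-1.3   0.73  0.29] yaw 0.0412 toolx [ 3.2e-03 -8.0e-04 -1.0e+00] open 0.0248 j [ 0.35  0.7  -0.31  2.    0.43  0.5  -0.24]
nose [ 0.5791 -0.0315  0.0311]
```

>>> {"name": "play_rows", "arguments": {
  "commands": [
    [[0.0006,0.004,0.0002],[0,-0.0015,0],1],
    [[0.0006,0.004,0.0002],[0,-0.0015,0],1],
    [[0.0006,0.004,0.0002],[0,-0.0015,0],1],
    [[0.0006,0.004,0.0002],[0,-0.0015,0],1],
    [[0.0006,0.004,0.0002],[0,-0.0015,0],1],
    [[0.0006,0.004,0.0002],[0,-0.0015,0],1]
  ]
}}

```text
clock: 19.6
tcp_pos: [0.5834, -0.1194, 0.0579]
ee_rot: [0.512, 0.489, 0.506, -0.492]
ft_force: [-3.1, -4.9, -0.2]
opening: 0.0247
```

```bash
python3 -c "
from h import *
nose();snap('wrist','w14')"
```

```text
t 19.6 tcp [ 0.5834 -0.1194  0.0579] f [-3.06 -4.92 -0.18] tq [-1.27  0.84  0.34] yaw 0.0377 toolx [ 0.0036 -0.0082 -1.    ] open 0.0247 j [ 0.3   0.69 -0.3   2.02  0.43  0.49 -0.28]
nose [ 0.5785 -0.0133  0.031 ]
```

View pics/w14.png

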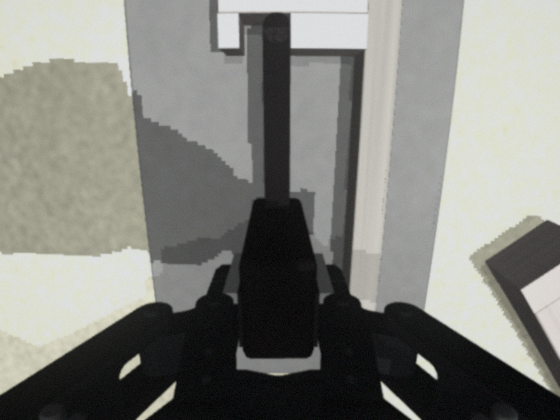

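>>> {"name": "play_rows", "arguments": {
  "commands": [
    [[0.0006,0.0035,0],[0.001,-0.001,0.001],1],
    [[0.0006,0.0035,0],[0.001,-0.001,0.001],1],
    [[0.0006,0.0035,0],[0.001,-0.001,0],1],
    [[0.0006,0.0035,0],[0.001,-0.001,0],1],
    [[0.0006,0.0035,0],[0.001,-0.001,0],1],
    [[0.0006,0.0035,0],[0.001,-0.001,0],1],
    [[0.0006,0.0035,0],[0.001,-0.001,0],1]
  ]
}}

```text
clock: 20.52
tcp_pos: [0.5826, -0.1019, 0.058]
ee_rot: [0.512, 0.489, 0.506, -0.493]
ft_force: [-3.2, -7.0, 1.5]
opening: 0.0248
```

```bash
python3 -c "
from h import *
nose()"
```

```text
t 20.52 tcp [ 0.5826 -0.1019  0.058 ] f [-3.18 -6.96  1.47] tq [-1.41  0.84  0.33] yaw 0.0354 toolx [ 0.0013 -0.0107 -0.9999] open 0.0248 j [ 0.27  0.69 -0.29  2.03  0.43  0.48 -0.31]
nose [0.5779 0.0042 0.0309]
```

>>> {"name": "play_rows", "arguments": {
  "commands": [
    [[0.0006,0.0035,0],[0.001,-0.001,0.001],1],
    [[0.0006,0.0035,0],[0.001,-0.001,0.001],1],
    [[0.0006,0.0035,0],[0.001,-0.001,0],1],
    [[0.0006,0.0035,0],[0.001,-0.001,0],1],
    [[0.0006,0.0035,0],[0.001,-0.001,0],1],
    [[0.0006,0.0035,0],[0.001,-0.001,0],1]
  ]
}}

```text
clock: 21.28
tcp_pos: [0.5819, -0.0875, 0.0583]
ee_rot: [0.511, 0.488, 0.505, -0.495]
ft_force: [-3.2, -6.0, 1.1]
opening: 0.025
```

```bash
python3 -c "
from h import *
nose()"
```

```text
t 21.27 tcp [ 0.5819 -0.0875  0.0583] f [-3.21 -6.05  1.1 ] tq [-1.4   0.86  0.34] yaw 0.0333 toolx [-7.000e-04 -1.340e-02 -9.999e-01] open 0.025 j [ 0.24  0.69 -0.28  2.03  0.43  0.48 -0.34]
nose [0.5774 0.0185 0.0308]
```

>>> {"name": "play_rows", "arguments": {
  "commands": [
    [[0.0006,0.0035,0],[0.002,-0.003,0.001],1],
    [[0.0006,0.0035,0],[0.002,-0.003,0.001],1],
    [[0.0006,0.0035,0],[0.002,-0.003,0.001],1],
    [[0.0006,0.0035,0],[0.002,-0.002,0.001],1],
    [[0.0006,0.0035,0],[0.002,-0.002,0],1],
    [[0.0006,0.0035,0],[0.001,-0.002,0],1]
  ]
}}

```text
clock: 22.02
tcp_pos: [0.5812, -0.0715, 0.0579]
ee_rot: [0.512, 0.491, 0.505, -0.492]
ft_force: [-3.6, -6.5, 0.8]
opening: 0.025
```

```bash
python3 -c "
from h import *
nose();snap('top','top3')
im=cv2.imread('pics/top3.png')
cv2.imwrite('pics/c10.png',cv2.resize(im[180:250,220:400],None,fx=4.4,fy=4.4,interpolation=cv2.INTER_CUBIC))"
```

```text
t 22.02 tcp [ 0.5812 -0.0715  0.0579] f [-3.57 -6.46  0.78] tq [-1.37  0.82  0.37] yaw 0.0342 toolx [ 0.0064 -0.009  -0.9999] open 0.025 j [ 0.21  0.69 -0.28  2.04  0.43  0.46 -0.36]
nose [0.5768 0.0347 0.0309]
```

View pics/c10.png

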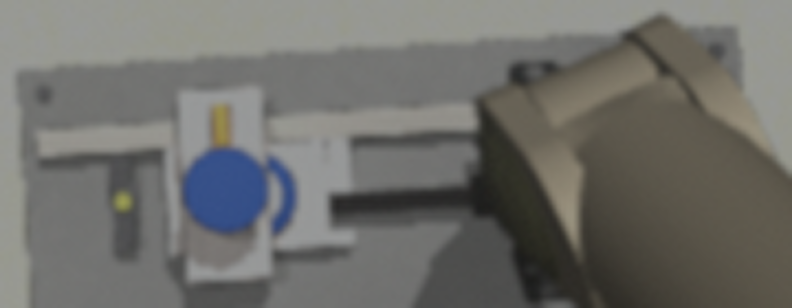

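>>> {"name": "play_rows", "arguments": {
  "commands": [
    [[0.0006,0.0035,0],[0.002,-0.001,0.001],1],
    [[0.0006,0.0035,0],[0.002,-0.001,0.001],1],
    [[0.0006,0.0033,0],[0.002,-0.001,0],1],
    [[0.0006,0.003,0],[0.001,-0.001,0],1]
  ]
}}

```text
clock: 22.58
tcp_pos: [0.5809, -0.0607, 0.0576]
ee_rot: [0.511, 0.491, 0.506, -0.492]
ft_force: [-3.4, -6.1, 0.7]
opening: 0.0248
```

```bash
python3 -c "
from h import *
nose()"
```

```text
t 22.57 tcp [ 0.5809 -0.0607  0.0576] f [-3.43 -6.08  0.75] tq [-1.27  0.72  0.31] yaw 0.0346 toolx [ 0.0051 -0.0059 -1.    ] open 0.0248 j [ 0.19  0.69 -0.28  2.05  0.42  0.46 -0.37]
nose [0.5763 0.0455 0.0309]
```

>>> {"name": "play_rows", "arguments": {
  "commands": [
    [[0.0006,0.003,0],[0.001,-0.001,0.001],1],
    [[0.0006,0.003,0],[0.001,-0.001,0],1]
  ]
}}

```text
clock: 22.82
tcp_pos: [0.5808, -0.0566, 0.0575]
ee_rot: [0.511, 0.491, 0.506, -0.492]
ft_force: [-3.2, -6.9, 1.9]
opening: 0.0249
```

```bash
python3 -c "
from h import *
nose()"
```

```text
t 22.82 tcp [ 0.5808 -0.0566  0.0575] f [-3.15 -6.88  1.87] tq [-1.39  0.78  0.31] yaw 0.0344 toolx [ 0.0045 -0.0063 -1.    ] open 0.0249 j [ 0.19  0.68 -0.28  2.05  0.42  0.46 -0.38]
nose [0.5762 0.0497 0.0308]
```

>>> {"name": "play_rows", "arguments": {
  "commands": [
    [[0.0005,0.0028,0],[0.001,-0.001,0],1]
  ]
}}

```text
clock: 22.95
tcp_pos: [0.5806, -0.0547, 0.0576]
ee_rot: [0.511, 0.491, 0.506, -0.492]
ft_force: [-2.9, -6.6, 1.1]
opening: 0.0252
```

```bash
python3 -c "
from h import *
nose()"
```

```text
t 22.95 tcp [ 0.5806 -0.0547  0.0576] f [-2.94 -6.57  1.07] tq [-1.36  0.67  0.38] yaw 0.0338 toolx [ 0.0044 -0.0066 -1.    ] open 0.0252 j [ 0.18  0.68 -0.28  2.05  0.42  0.46 -0.38]
nose [0.5762 0.0515 0.0308]
```

>>> {"name": "play_rows", "arguments": {
  "commands": [
    [[0.0005,0.0028,0],[0.001,-0.001,0],1]
  ]
}}

```text
clock: 23.08
tcp_pos: [0.5805, -0.0529, 0.0576]
ee_rot: [0.511, 0.491, 0.505, -0.492]
ft_force: [-3.3, -6.5, 2.1]
opening: 0.0249
```

```bash
python3 -c "
from h import *
nose()"
```

```text
t 23.07 tcp [ 0.5805 -0.0529  0.0576] f [-3.28 -6.5   2.07] tq [-1.3   0.8   0.31] yaw 0.0332 toolx [ 0.0042 -0.007  -1.    ] open 0.0249 j [ 0.18  0.68 -0.28  2.05  0.42  0.46 -0.39]
nose [0.5761 0.0533 0.0309]
```

>>> {"name": "play_rows", "arguments": {
  "commands": [
    [[0.0005,0.0028,0],[0.001,-0.001,0],1]
  ]
}}

```text
clock: 23.2
tcp_pos: [0.5803, -0.0526, 0.0578]
ee_rot: [0.511, 0.491, 0.505, -0.493]
ft_force: [-2.7, -13.6, 4.9]
opening: 0.0247
```

```bash
python3 -c "
from h import *
nose()"
```

```text
t 23.2 tcp [ 0.5803 -0.0526  0.0578] f [ -2.72 -13.64   4.92] tq [-2.86  0.72  0.38] yaw 0.0316 toolx [ 0.0037 -0.009  -1.    ] open 0.0247 j [ 0.17  0.68 -0.28  2.05  0.42  0.46 -0.39]
nose [0.5761 0.0536 0.0308]
```

>>> {"name": "play_rows", "arguments": {
  "commands": [
    [[0.0005,0.0028,0],[0.001,-0.001,0],1]
  ]
}}

```text
clock: 23.32
tcp_pos: [0.5801, -0.0525, 0.058]
ee_rot: [0.511, 0.49, 0.504, -0.495]
ft_force: [-3.5, -11.6, 3.3]
opening: 0.0249
```

```bash
python3 -c "
from h import *
nose();snap('top','top4');snap('side','side1')
im=cv2.imread('pics/top4.png')
cv2.imwrite('pics/c11.png',cv2.resize(im[180:250,220:340],None,fx=6,fy=6,interpolation=cv2.INTER_CUBIC))
im=cv2.imread('pics/side1.png')
cv2.imwrite('pics/c12.png',cv2.resize(im[150:260,220:350],None,fx=5,fy=5,interpolation=cv2.INTER_CUBIC))"
```

```text
t 23.32 tcp [ 0.5801 -0.0525  0.058 ] f [ -3.49 -11.62   3.26] tq [-2.47  0.79  0.35] yaw 0.0295 toolx [ 0.0032 -0.0113 -0.9999] open 0.0249 j [ 0.17  0.68 -0.27  2.05  0.42  0.46 -0.39]
nose [0.5761 0.0536 0.0308]
```

View pics/c11.png

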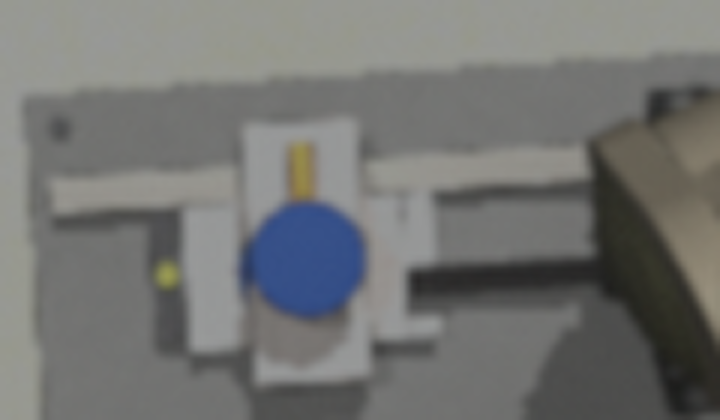

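View pics/c12.png

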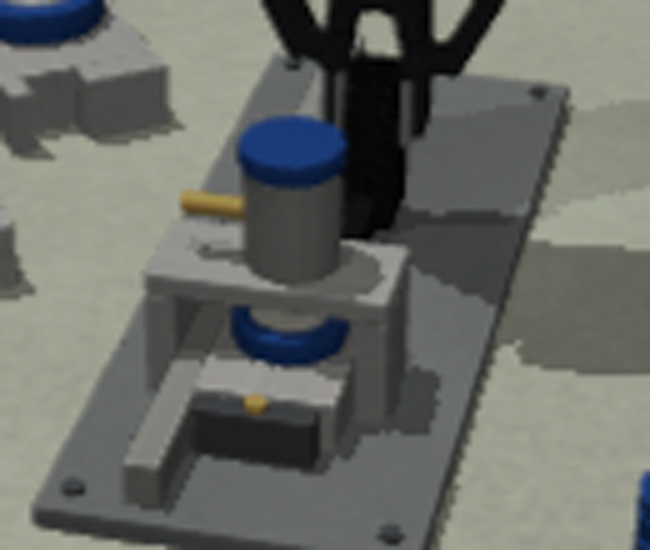

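>>> {"name": "play_rows", "arguments": {
  "commands": [
    [[0.0005,0.002,0],[0.001,-0.001,0],1],
    [[0.0005,0.002,0],[0.001,-0.001,0],1],
    [[0.0005,0.002,0],[0.001,-0.001,0],1]
  ]
}}

```text
clock: 23.8
tcp_pos: [0.5797, -0.0525, 0.0585]
ee_rot: [0.511, 0.49, 0.502, -0.497]
ft_force: [-2.6, -8.9, 1.5]
opening: 0.0248
```

```bash
python3 -c "
from h import *
nose()"
```

```text
t 23.8 tcp [ 0.5797 -0.0525  0.0585] f [-2.65 -8.88  1.55] tq [-1.85  0.72  0.3 ] yaw 0.025 toolx [ 0.0024 -0.0153 -0.9999] open 0.0248 j [ 0.17  0.68 -0.27  2.05  0.42  0.46 -0.4 ]
nose [0.5761 0.0535 0.0308]
```

>>> {"name": "play_rows", "arguments": {
  "commands": [
    [[0.0005,0.0024,0],[0.003,-0.001,0.002],1],
    [[0.0005,0.0024,0],[0.003,-0.001,0.002],1],
    [[0.0005,0.0024,0],[0.003,-0.001,0.002],1]
  ]
}}

```text
clock: 24.18
tcp_pos: [0.5797, -0.0524, 0.0587]
ee_rot: [0.51, 0.49, 0.502, -0.497]
ft_force: [-1.7, -9.1, -1.3]
opening: 0.025
```

```bash
python3 -c "
from h import *
nose()"
```

```text
t 24.18 tcp [ 0.5797 -0.0524  0.0587] f [-1.68 -9.08 -1.33] tq [-2.39  0.45  0.21] yaw 0.0256 toolx [ 0.0019 -0.0142 -0.9999] open 0.025 j [ 0.17  0.68 -0.27  2.05  0.42  0.46 -0.4 ]
nose [0.576  0.0537 0.0311]
```

>>> {"name": "play_rows", "arguments": {
  "commands": [
    [[-0.002,-0.001,0],[0,0,0],1],
    [[-0.002,-0.001,0],[0,0,0],1],
    [[0,-0.004,0],[0,0,0],1],
    [[0,-0.008,0],[0,0,0],1],
    [[0,-0.012,0],[0,0,0],1],
    [[0,-0.02,0],[0,0,0],1],
    [[0,0,0],[0,0,0],1]
  ]
}}

```text
clock: 25.05
tcp_pos: [0.5775, -0.0991, 0.0591]
ee_rot: [0.511, 0.492, 0.502, -0.495]
ft_force: [0.4, 0.5, -1.6]
opening: 0.0252
```

```bash
python3 -c "
from h import *
nose();snap('wrist','w15')"
```

```text
t 25.05 tcp [ 0.5775 -0.0991  0.0591] f [ 0.35  0.46 -1.61] tq [0.05 0.01 0.01] yaw 0.0255 toolx [ 0.0061 -0.0111 -0.9999] open 0.0252 j [ 0.26  0.68 -0.28  2.04  0.43  0.47 -0.33]
nose [0.5739 0.007  0.0319]
```

View pics/w15.png

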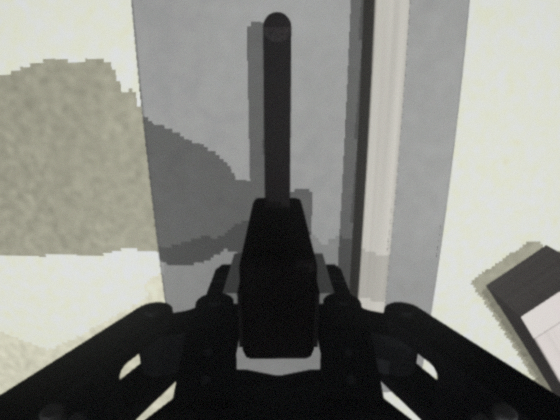

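>>> {"name": "play_rows", "arguments": {
  "commands": [
    [[0,-0.015,0.03],[0,0,0],1],
    [[-0.005,-0.015,0.03],[0,0,0],1],
    [[-0.02,-0.015,0],[0,0,0.03],1],
    [[-0.025,-0.015,0],[0,0,0.03],1],
    [[-0.025,-0.015,0],[0,0,0.03],1],
    [[-0.025,-0.012,0],[0,0,0.03],1],
    [[-0.02,-0.01,0],[0,0,0.03],1],
    [[-0.01,0,0],[0,0,0.02],1],
    [[0,0,0],[0,0,0],1]
  ]
}}

```text
clock: 26.22
tcp_pos: [0.4461, -0.1896, 0.1217]
ee_rot: [0.554, 0.446, 0.546, -0.443]
ft_force: [-0.3, 0.8, -1.9]
opening: 0.0248
```

```bash
python3 -c "
from h import *
nose();snap('top','top5')
im=cv2.imread('pics/top5.png')
cv2.imwrite('pics/c13.png',cv2.resize(im[180:340,220:420],None,fx=4,fy=4,interpolation=cv2.INTER_CUBIC)[:600])"
```

```text
t 26.23 tcp [ 0.4461 -0.1896  0.1217] f [-0.34  0.82 -1.89] tq [-0.02  0.02 -0.  ] yaw 0.2105 toolx [ 0.0115 -0.0044 -0.9999] open 0.0248 j [ 0.58  0.51 -0.41  2.23  0.46  0.46  0.01]
nose [ 0.4232 -0.0858  0.095 ]
```

View pics/c13.png

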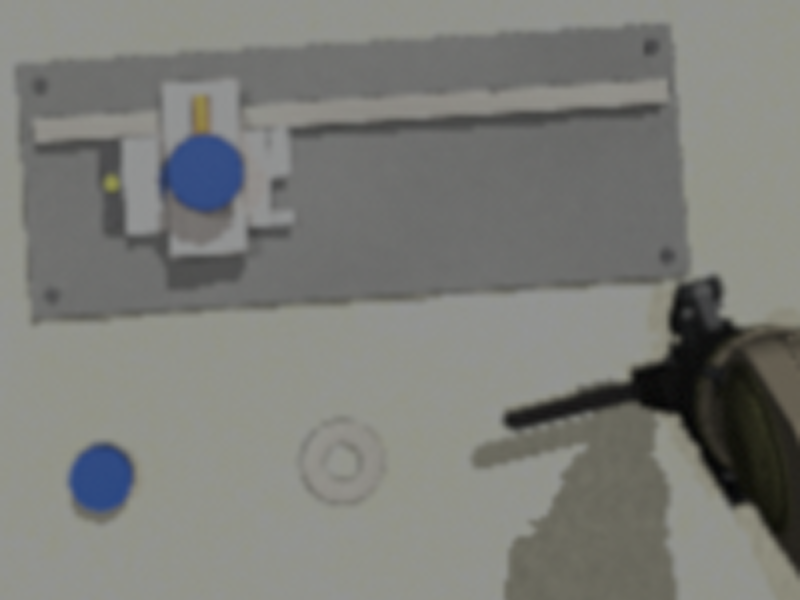

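>>> {"name": "play_rows", "arguments": {
  "commands": [
    [[-0.002,0,-0.02],[-0.003,-0.002,0],1],
    [[-0.002,0,-0.02],[-0.003,-0.002,0],1],
    [[0,0,-0.018],[0,0,0],1],
    [[0,0,-0.01],[0,0,0],1],
    [[0,0,-0.005],[0,0,0],1],
    [[0,0,0],[0,0,0],1]
  ]
}}

```text
clock: 27.02
tcp_pos: [0.4502, -0.1865, 0.0472]
ee_rot: [0.559, 0.446, 0.542, -0.441]
ft_force: [-0.3, 0.5, -2.1]
opening: 0.0251
```

```bash
python3 -c "
from h import *
nose()"
```

```text
t 27.02 tcp [ 0.4502 -0.1865  0.0472] f [-0.29  0.48 -2.15] tq [-0.04 -0.01  0.04] yaw 0.2141 toolx [ 0.0239 -0.01   -0.9997] open 0.0251 j [ 0.44  0.64 -0.23  2.29  0.61  0.25 -0.12]
nose [ 0.4272 -0.0829  0.0196]
```

Fix the tilt a little and lower gently onto the bench.

>>> {"name": "play_rows", "arguments": {
  "commands": [
    [[0,0,-0.002],[0,0.005,0],1],
    [[0,0,-0.002],[0,0.004,0],1],
    [[0,0,-0.0015],[0,0,0],1],
    [[0,0,0],[0,0,0],1]
  ]
}}

```text
clock: 27.52
tcp_pos: [0.4509, -0.187, 0.0425]
ee_rot: [0.557, 0.445, 0.543, -0.443]
ft_force: [-1.4, -0.3, -0.8]
opening: 0.0247
```

```bash
python3 -c "
from h import *
nose()"
```

```text
t 27.52 tcp [ 0.4509 -0.187   0.0425] f [-1.36 -0.26 -0.78] tq [ 0.04  0.02 -0.07] yaw 0.2132 toolx [ 0.0163 -0.0106 -0.9998] open 0.0247 j [ 0.43  0.65 -0.23  2.28  0.61  0.25 -0.13]
nose [ 0.4278 -0.0834  0.0151]
```

>>> {"name": "play_rows", "arguments": {
  "commands": [
    [[0,0,-0.001],[0,0,0],1],
    [[0,0,-0.001],[0,0,0],1]
  ]
}}

```text
clock: 27.78
tcp_pos: [0.4509, -0.1871, 0.0406]
ee_rot: [0.557, 0.445, 0.543, -0.443]
ft_force: [-0.1, -0.1, -1.8]
opening: 0.025
```

```bash
python3 -c "
from h import *
nose()"
```

```text
t 27.77 tcp [ 0.4509 -0.1871  0.0406] f [-0.14 -0.08 -1.77] tq [-0.06 -0.01  0.01] yaw 0.2129 toolx [ 0.0166 -0.0107 -0.9998] open 0.025 j [ 0.43  0.65 -0.22  2.28  0.61  0.24 -0.13]
nose [ 0.4278 -0.0835  0.0131]
```

>>> {"name": "play_rows", "arguments": {
  "commands": [
    [[0,0,-0.001],[0,0,0],1],
    [[0,0,-0.001],[0,0,0],1]
  ]
}}

```text
clock: 28.02
tcp_pos: [0.4509, -0.1872, 0.0404]
ee_rot: [0.558, 0.445, 0.543, -0.443]
ft_force: [-3.6, 2.5, 22.7]
opening: 0.0249
```

```bash
python3 -c "
from h import *
nose()"
```

```text
t 28.02 tcp [ 0.4509 -0.1872  0.0404] f [-3.62  2.51 22.67] tq [ 0.51  1.05 -0.04] yaw 0.2132 toolx [ 0.0178 -0.0124 -0.9998] open 0.0249 j [ 0.42  0.65 -0.22  2.28  0.61  0.24 -0.13]
nose [ 0.4279 -0.0836  0.0127]
```

>>> {"name": "play_rows", "arguments": {
  "commands": [
    [[0,0,0],[0,0,0],1],
    [[0,0,0],[0,0,0],0.6],
    [[0,0,0],[0,0,0],0.5],
    [[0,0,0],[0,0,0],0.3],
    [[0,0,0],[0,0,0],0],
    [[0,0,0],[0,0,0],0],
    [[0,0,0],[0,0,0],0],
    [[0,0,0],[0,0,0],0]
  ],
  "squeeze": 30
}}

```text
clock: 29.02
tcp_pos: [0.4511, -0.1872, 0.0404]
ee_rot: [0.558, 0.445, 0.542, -0.443]
ft_force: [0.1, 0.5, 0.9]
opening: 0.0856
```

```bash
python3 -c "
from h import *
nose();snap('wrist','w16')"
```

```text
t 29.02 tcp [ 0.4511 -0.1872  0.0404] f [0.06 0.51 0.91] tq [ 0.04  0.03 -0.07] yaw 0.2132 toolx [ 0.0183 -0.0126 -0.9998] open 0.0856 j [ 0.42  0.65 -0.21  2.28  0.61  0.24 -0.13]
nose [ 0.4281 -0.0837  0.0127]
```

View pics/w16.png

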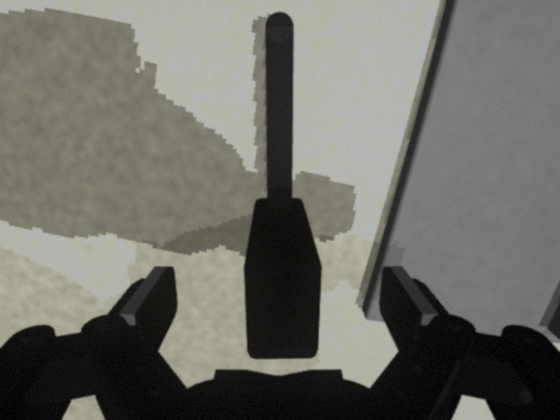

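Released and upright. I'll lift straight up and clear.

>>> {"name": "play_rows", "arguments": {
  "commands": [
    [[0,0,0.02],[0,0,0],0],
    [[0,0,0.03],[0,0,0],0],
    [[0,0,0.04],[0,0,0],0],
    [[0,-0.02,0.04],[0,0,0],0],
    [[0,-0.04,0.03],[0,0,0],0],
    [[0,-0.05,0],[0,0,0],0],
    [[0,-0.05,0],[0,0,0],0],
    [[0,-0.05,0],[0,0,0],0],
    [[0,0,0],[0,0,0],0],
    [[0,0,0],[0,0,0],0]
  ]
}}

```text
clock: 30.32
tcp_pos: [0.4488, -0.4023, 0.2063]
ee_rot: [0.559, 0.443, 0.543, -0.443]
ft_force: [0.9, -0.5, 0.0]
opening: 0.0854
```

```bash
python3 -c "
from h import *
st();snap('top','top6');snap('side','side2')
im=cv2.imread('pics/top6.png')
cv2.imwrite('pics/c14.png',cv2.resize(im[180:340,220:420],None,fx=4,fy=4,interpolation=cv2.INTER_CUBIC)[:600])"
```

```text
t 30.32 tcp [ 0.4488 -0.4023  0.2063] f [ 0.88 -0.53  0.03] tq [ 0.02 -0.01  0.07] yaw 0.2164 toolx [ 0.0173 -0.0134 -0.9998] open 0.0854 j [ 0.99  0.52 -0.52  1.91  0.36  0.79  0.49]
```

View pics/c14.png

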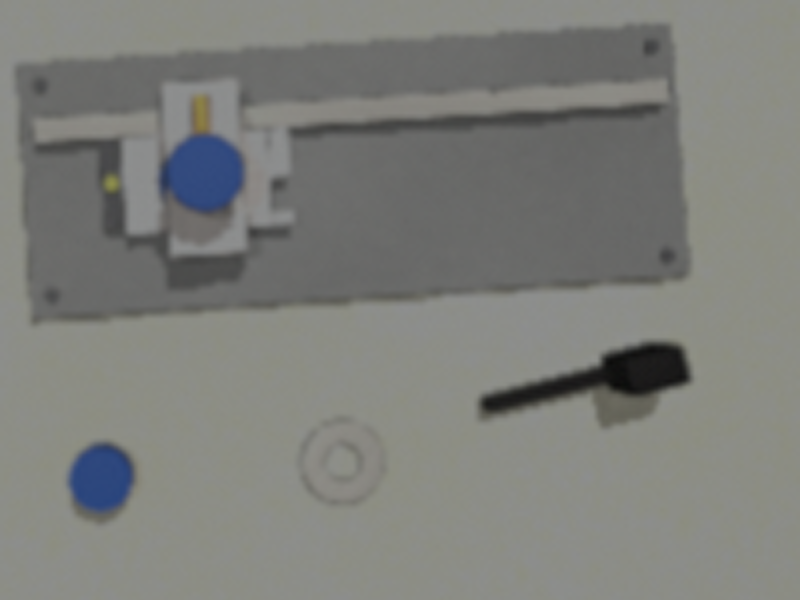

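View pics/side2.png

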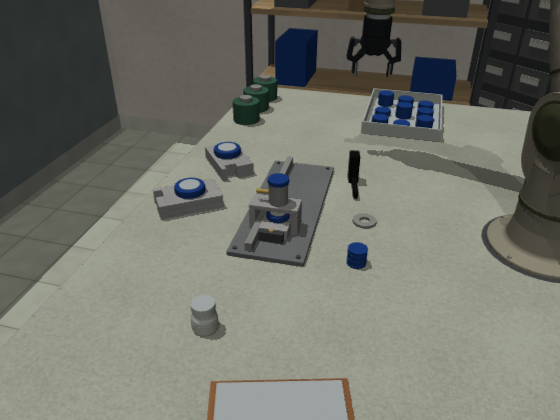

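The pictures show the sled home against the stop and fence, and the stick upright on the bench clear of the slide. The bystanders haven't moved. I'm handing the job in.

```bash
python3 -c "
from h import *
print(manip.sign_off())"
```

```text
the job is handed in; nothing more can be done
None
```

The sled is home against the end stop and along the fence, and the push stick stands upright and released on the bench, clear of the slide. I handed the job in at about 30 s of the 72 s allowed; no verdict is reported.

- **Pressing to the fence:** I pushed on the sled's side with the stick's nose. The first push stalled with only the rear corner touching, so I backed off and pushed again about 20 mm further forward. That brought the sled flat, and I held it there at about 7 N (8.8 N at most).
- **Feeding:** With the nose in the slot, I fed the sled under the head at about 5–7 N forward. It was kept on the fence at about 2–3.5 N the whole way.
- **Pressing home:** I held it against the stop at about 9–12 N for roughly 0.9 s. The first touch on the stop read highest, about 14.7 N in total, under the 16 N limit but with little to spare.
- **Last checks:** The top and side pictures show the sled's front on the stop and its side along the fence. The holders, flange and jar look unmoved.
- **Limits of the checks:**
  - The forces are wrist readings taken only at the end of each move, with about ±0.7 N of noise. Short peaks in between were not seen.
  - I judged the final closeness to stop and fence by eye from the pictures rather than measuring it.
  - The wrist and top cameras differed by about 3–4 mm on the sled's position early on.

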